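# Fit a bearing plate and its bushes

### The job

Take the yellow pin guard off the blue bearing housing and hang it astride the rail; then lower the aluminium plate over the housing's two locating pins until it rests flush. Finally press every brass bush on the desk, sleeve upwards, into any free large bore of the plate: push firmly past the resistance of the seal until the flange rests on the plate, stop there without forcing it, and leave the pliers, screwdriver and green pack alone.

Things in the scene. Friction and masses are not known exactly. Their poses are not given: they have to be found in the camera images.
- housing: (All sizes in mm.) Blue cast bearing housing fixed to the desk, 126 (x) x 191 (y) x 45 high; origin at the centre of its underside. Two upright steel pins, 12 thick, with conical tips, rise 25 above its top at x = +-42, y = 0. Four bores 45 wide at x = +-30, y = +-58; in each, 6 below the top, a seal ring held by about 8 N of friction, which a bush pushes 10 down; no spring.
- housing_top (a point): Centre of the housing's top face, 45 above the desk; axes as the housing's.
- plate: Loose aluminium bearing plate, 120 (x) x 185 (y) x 12 thick, about 0.5 kg; origin at the centre of its underside. Two pin holes 14 wide at x = +-42, y = 0 and four bush bores 42 wide at x = +-30, y = +-58. It fits the housing either way round (turned by half a turn).
- plate_lug (a point): Centre of the plate's lifting lug, an upright bar 50 (x) x 20 (y) x 40 high in the middle of the plate's upper side; this point is 32 above the plate's underside, 20 below the lug's top. Grip the lug across y.
- guard: Yellow pin guard: a rigid channel of bent sheet like an upside-down U, 100 long (x), 48 wide (y), 64 high, sheet 4 thick, open below and at both ends, 40 clear between its legs; about 0.12 kg. Origin at the centre of its underside. At the start it stands on the housing astride the pins, its length along the housing's x.
- guard_mid (a point): Centre of the guard, 32 above its underside (28 below the inner side of its roof).
- rail: Fixed rail: a horizontal steel bar 14 in diameter along its y, about 160 free length between two posts, bar axis 100 above the desk. Origin on the desk under the middle of the bar.
- plate_bore0 (a point): Centre of bush bore 0 of the plate, level with the plate's upper face.
- plate_bore1 (a point): Centre of bush bore 1 of the plate, level with the plate's upper face.
- plate_bore2 (a point): Centre of bush bore 2 of the plate, level with the plate's upper face.
- plate_bore3 (a point): Centre of bush bore 3 of the plate, level with the plate's upper face.
- bush0_mid (a point): Centre (half-way up, 31 above the foot) of a brass flanged bush standing upright, foot down, 62 high, about 0.15 kg, heavy at the foot: from the foot a spigot 40 in diameter and 28 long with a chamfered foot, a flange 52 in diameter and 8 thick, on top a grey plastic sleeve 36 in diameter and 26 high to grip. When home, this point is 3 above the plate's upper face. Absent in some runs.
- bush1_mid (a point): Like bush0_mid: another such bush, standing upright, or absent.
- bush2_mid (a point): Like bush0_mid: another such bush, standing upright, or absent.
- bush3_mid (a point): Like bush0_mid: another such bush, standing upright, or absent.
- pliers: blue-handled pliers, 57x182x12, lying on the left of the desk; leave alone
- screwdriver: yellow-handled screwdriver, 22x154x22, lying at the right; leave alone
- swab_pack: flat green pack, 58x100x18, at the back; leave alone

How it is judged:
On the way, in this order (a step that is already met when the one before it is completed fails the run):
1. the guard hangs astride the rail, released (z of guard_mid in the frame of rail between 0.068 and 0.094 m and x of guard_mid in the frame of rail between -0.025 and 0.025 m and y of guard_mid in the frame of rail between -0.06 and 0.06 m and angle between guard's own z axis and vertical below 0.4 rad and contact force between guard and rail above 0.2 N and contact force between guard and the fingers below 0.1 N and linear speed of guard below 0.05 m/s), for 0.2 s.
2. the plate rests flush on the housing over both pins, released (horizontal distance between plate_lug and housing_top below 0.003 m and z of plate_lug in the frame of housing_top below 0.034 m and angle between plate's own z axis and vertical below 0.03 rad and angle between the x axis of plate and the x axis of housing, either way round below 0.06 rad and contact force between plate and the fingers below 0.1 N), for 0.2 s.
At the end, for the whole second after the job is handed in: The guard hangs at rest with its roof on the rail, tilted under 0.4 rad; the plate is within 2 mm of flush on the housing, centred within 3 mm; every bush present is upright in a plate bore, within 4 mm of its centre, its flange within 2 mm of the plate; nothing is held (all of step 1 and all of step 2 and (horizontal distance between bush0_mid and plate_bore0 below 0.004 m or horizontal distance between bush0_mid and plate_bore1 below 0.004 m or horizontal distance between bush0_mid and plate_bore2 below 0.004 m or horizontal distance between bush0_mid and plate_bore3 below 0.004 m) and z of each of bush0_mid, bush1_mid, bush2_mid, bush3_mid in the frame of plate below 0.017 m and angle between each of bush0_mid, bush1_mid, bush2_mid, bush3_mid's own z axis and vertical below 0.06 rad and (horizontal distance between bush1_mid and plate_bore0 below 0.004 m or horizontal distance between bush1_mid and plate_bore1 below 0.004 m or horizontal distance between bush1_mid and plate_bore2 below 0.004 m or horizontal distance between bush1_mid and plate_bore3 below 0.004 m) and (horizontal distance between bush2_mid and plate_bore0 below 0.004 m or horizontal distance between bush2_mid and plate_bore1 below 0.004 m or horizontal distance between bush2_mid and plate_bore2 below 0.004 m or horizontal distance between bush2_mid and plate_bore3 below 0.004 m) and (horizontal distance between bush3_mid and plate_bore0 below 0.004 m or horizontal distance between bush3_mid and plate_bore1 below 0.004 m or horizontal distance between bush3_mid and plate_bore2 below 0.004 m or horizontal distance between bush3_mid and plate_bore3 below 0.004 m)); the robot touches nothing.
It fails at once if the pliers is moved more than 30 mm (distance of pliers from where it was at the start of the episode above 0.03 m).
It fails at once if the screwdriver is moved more than 30 mm (distance of screwdriver from where it was at the start of the episode above 0.03 m).
It fails at once if the swab_pack is moved more than 30 mm (distance of swab_pack from where it was at the start of the episode above 0.03 m).
It fails at once if the plate or a bush on it is forced against the housing with more than 90 N (contact force between plate and housing above 90 N).
Of bush0, bush1, bush2, bush3 only 2 to 4 are there at a start; the rules pass over those that are not, and their reading is None.
At some moment in a run one of plate, bush0, bush1, bush2, bush3 may be knocked a few centimetres aside while the robot is not near it.
It also fails if it takes over 210 s, if anything falls off the work surface, if the arm or the gripper's body presses on something with over 40 N, if the wrist force passes 120 N, or if a joint passes its speed limit or range.

### The arm

A 6-joint arm with a two-finger parallel gripper is mounted at the origin on a cart in front of the work surface, level with it; the furniture and walls round the work are solid. World frame = base frame: x ahead of the robot, y to its left, z up, the work surface at z = 0. Lengths are in m, angles in rad, forces in N, time in s.
With the tool pointing down it reaches from about 0.35 to 0.975 m from the base axis. Payload 4.9 kg.
Tool frame: the origin (TCP) lies between the finger pads; the fingertips stand 17 mm ahead of it and the grasp point (between the pads) lies 2 mm behind it (manip.nose_length is the distance from the TCP to the fingertips, in m); z points along the fingers, y is the line along which they close (so a half turn about z gives the same grasp; the last joint's range is limited). The gripper opens to 85 mm and grips with 20 to 120 N. Pads are 22 mm wide; open, the fingers measure 114 mm over their backs; the gripper's body (76 mm by 85 mm) begins 54 mm behind the grasp point. The pads swing forward as they close: fully open they stand 13 mm farther back than shut.
Start: joints at [1.169, 0.053, 1.613, -0, 1.476, -0.119], TCP at [0.174, 0.6, 0.248] pointing down, gripper open.
Joint ranges: [-3.01, 3.01], [-1.01, 2.22], [0.06, 2.58], [-1.02, 4.17], [0.09, 2.62], [-3.14, 3.14]. Speed limits (rad/s): [2.57, 2.57, 3.14, 3.14, 3.14, 3.14].

### API

Orientations are given as a unit quaternion [w, x, y, z].
In Python, from plant import manip gives the robot as it stands. The module is installed in compiled form; this text tells all that it offers.
- The arm moves only by the tool apply_moves, never from a script. Its argument "moves" is a list of rows, each a list of 3 entries, a list of its own where there are three numbers: the turn, a rotation vector about the tool's x, y, z in rad, then the shift along the tool's x, y, z in cm, then the closure, from -1 (fully open) to 1 (shut), so that 0 is half open. A call has 1 to 20 rows; each row is the pose to reach, as a shift and turn from the pose commanded when the call began, along the tool's axes at that moment; what a row does not reach only later rows make up. A row lasts 1/10 s, in which the tool goes at most 50 mm and 8.59 degrees, less where a joint would pass 70% of its speed; a pose out of reach is approached as far as the arm can. A call with a gripper value outside its range is refused whole. The fingers move at their own pace and stop on an object; the grip force is fixed at half the most. Time passes only in rows, so rows that repeat a pose let the fingers close. It gives the time, the measured TCP pose, the force, the opening and the grip force at its end, in the units of the state.
- manip.state(): the state, without advancing time (a new reading comes with each control period).
- manip.grab_frame(name): name is "scene" or "top" or "wrist"; returns a dict with "image" (480x640x3 uint8, red, green, blue), "K" (3x3 intrinsics, pixels), "rvec" (rotation vector, rad) and "tvec" (3), from world to camera coordinates, as OpenCV has them. Camera axes: x right, y down, z forward; pixel columns grow to the right and rows downward; lengths in m; the calibration is good to about 2 mm. A picture is of the moment at which its call begins. There is no depth.
- manip.job_done(): hands the job in; it is judged then, once.
Trained networks look in a picture, given as the dict that the camera call returned (one of the last four; its "shot" number tells which), for a name from the list of things; names that differ only in an ending like _2 or _b are one class to them, and where a whole thing is asked for, a point or a joint stands for the part that bears it (a point fixed in the world has none). Each returns a list of dicts, best first, with "score" (0 to 1); they miss things now and then, are a little off and sometimes report something else, mostly with a low value. They report only what shows in the picture. A call takes as long as a camera call.
- manip.look_for(picture, label): "location" ([x, y, z] in m, in the coordinates of the camera as it stood for that picture, good to about 4 mm: the middle of the surface that is visible of it).
- manip.silhouettes(picture, label): "pixels" (480x640 bool, what is visible of it).
- manip.spot_point(picture, label): "location" ([x, y, z] in m, in the coordinates of the camera as it stood for that picture, good to about 4 mm: a listed point, or the origin of a listed thing).
The state is a dict: "time": time; "joint_pos": joint angles; "joint_vel": joint speeds; "joint_efforts": joint torques, N m; "tool_pos": TCP position; "tool_rot": TCP orientation; "contact_force": force on the tool from outside, world axes, zero at the start; "ft_torque": the same for the moment, N m; "gripper_width": opening from 0.0 (shut) to 1.0 (fully open); "grasp_force": force on a finger pad.
Only numpy, scipy, OpenCV 4.12 (cv2) and the standard library are available. Lean on these libraries where they do the work, as an engineer would, in place of code of your own. Each camera call takes 0.05 s, during which the arm holds its last target. There are 200 camera calls.

## Working session

There is one attempt and no reset: what is moved stays moved. The work goes in short steps, Python scripts to look and compute and a tool call to move; the robot and the scene stay as the last step left them, time stands still between calls to the robot, and variables do not carry over. Pictures are saved under pics/ and viewed, at most 17 in all, crops included, and the job is handed in when it is done.

Besides the shell and the picture viewer there is one more tool, called after "Request:" as name([rows], argument=value, ...), one row to a line, values as JSON. apply_moves: Moves the arm, as the interface text tells. Its arguments: {"type":"object","properties":{"moves":{"type":"array"}},"required":["moves"]}

```bash
mkdir -p pics; cat > h.py <<'E'
import numpy as np, cv2
from plant import manip
from scipy.spatial.transform import Rotation as R
def cam(n,save=None):
    f=manip.grab_frame(n)
    if save: cv2.imwrite('pics/'+save+'.png',f['image'][:,:,::-1])
    return f
def w(f,p):
    Rm=cv2.Rodrigues(np.array(f['rvec'],float))[0]
    return Rm.T@(np.array(p,float)-np.array(f['tvec'],float).ravel())
def spot(f,l,k=1,m='spot_point'):
    return [(round(d['score'],2),w(f,d['location']).round(4).tolist()) for d in getattr(manip,m)(f,l)[:k]]
def ray(f,uv,z):
    "pixel to world at height z"
    Rm=cv2.Rodrigues(np.array(f['rvec'],float))[0];t=np.array(f['tvec'],float).ravel()
    c=-Rm.T@t; d=Rm.T@np.linalg.inv(f['K'])@np.array([uv[0],uv[1],1.])
    return c+d*(z-c[2])/d[2]
def proj(f,p):
    return cv2.projectPoints(np.array(p,float).reshape(-1,1,3),np.array(f['rvec'],float),np.array(f['tvec'],float),np.array(f['K'],float),None)[0].reshape(-1,2)
def tool():
    s=manip.state(); q=s['tool_rot']; return np.array(s['tool_pos']),R.from_quat([q[1],q[2],q[3],q[0]])
def delta(p,yaw=None):
    """cm shift in tool axes & turn about tool z to reach world p, tool-y at world angle yaw (mod pi), tool down"""
    t,r=tool(); M=r.as_matrix(); print('shift cm',(M.T@(np.array(p)-t)*100).round(2))
    if yaw is not None:
        cur=np.arctan2(M[1,1],M[0,1]); d=(yaw-cur+np.pi/2)%np.pi-np.pi/2
        # desired rot: z down, y at yaw nearest
        y=np.array([np.cos(cur+d),np.sin(cur+d),0]);z=np.array([0,0,-1.]);x=np.cross(y,z)
        print('turn',(R.from_matrix(M.T@np.stack([x,y,z],1)).as_rotvec()).round(3))
E
python3 - <<'E'
from h import *
fs={n:cam(n,n+'0') for n in('scene','top')}
for n,f in fs.items():
  print(n,f['K'][0][0],w(f,[0,0,0]))
  for l in ['housing','housing_top','plate','plate_lug','guard','guard_mid','rail']: print(l,spot(f,l,2))
  print('bush',spot(f,'bush0_mid',6))
s=manip.state();print(s['tool_rot'],s['contact_force'])
E
```

```text
scene 485.3629362998625 [-0.12182871 -0.3433304   0.92058014]
housing [(0.78, [0.4865, -0.0214, -0.0029])]
housing_top [(0.94, [0.487, -0.0217, 0.0449])]
plate [(0.81, [0.4754, 0.213, 0.0024])]
plate_lug [(0.83, [0.4805, 0.2156, 0.0326]), (0.49, [0.4818, -0.3055, 0.0293])]
guard [(0.57, [0.4918, -0.0272, 0.047])]
guard_mid [(0.81, [0.4889, -0.0242, 0.0778]), (0.16, [0.4843, -0.0228, -0.0009])]
rail [(0.38, [0.49, -0.0285, 0.0469])]
bush [(0.69, [0.4735, -0.2248, 0.03]), (0.65, [0.3888, -0.3082, 0.0334])]
top 484.00515354882106 [ 0.29687178 -0.02252642  1.3085822 ]
housing [(0.83, [0.4875, -0.0198, 0.0022]), (0.35, [0.4873, -0.0271, 0.0448])]
housing_top [(0.84, [0.4827, -0.0217, 0.0461]), (0.58, [0.4831, -0.3079, 0.0279])]
plate [(0.56, [0.4797, 0.2207, 0.0])]
plate_lug [(0.57, [0.4759, 0.218, 0.031]), (0.21, [0.5016, 0.2812, 0.0139])]
guard [(0.77, [0.4911, -0.0305, 0.0455])]
guard_mid [(0.62, [0.4893, -0.0287, 0.0762])]
rail [(0.94, [0.6002, -0.2666, -0.0011]), (0.49, [0.4443, 0.2704, 0.0129])]
bush [(0.52, [0.3939, -0.3095, 0.0318])]
[5.11188003e-06 1.40948154e-01 9.90016978e-01 3.45005272e-05] [-0.47261905  0.0747468  -0.56098564]
```

View pics/scene0.png

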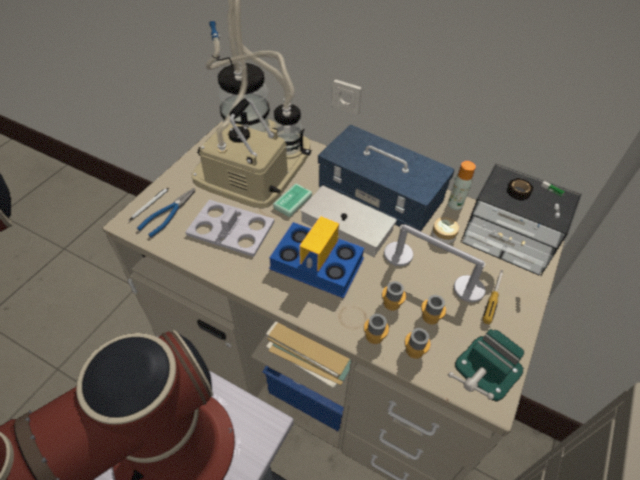

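View pics/top0.png

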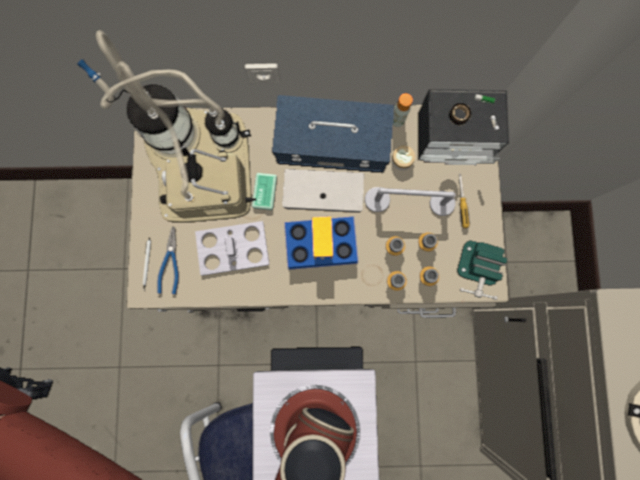

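The pictures show the housing with its guard at top px (322,240), the plate at (232,247) and the rail at about (410,193). Four bushes stand at (395,245), (428,241), (397,280) and (429,275). Next I'll measure yaws and bush positions.

```bash
cat >> h.py <<'E'
def rect(f,l,z,show=True):
    "min-area rect of silhouette projected to plane z: centre, sizes, yaw of long side"
    d=manip.silhouettes(f,l)
    if not d: return None
    m=d[0]['pixels'].astype(np.uint8); n,L,st,_=cv2.connectedComponentsWithStats(m)
    m=(L==1+np.argmax(st[1:,4])); v,u=np.nonzero(m)
    P=np.array([ray(f,(a,b),z)[:2] for a,b in zip(u,v)],np.float32)
    b=cv2.boxPoints(cv2.minAreaRect(P*1000))/1000
    e=[b[1]-b[0],b[2]-b[1]]; e.sort(key=lambda a:-np.linalg.norm(a))
    return round(d[0]['score'],2),b.mean(0).round(4),[round(float(np.linalg.norm(a)),4) for a in e],round(float(np.arctan2(e[0][1],e[0][0])%np.pi),3)
E
python3 - <<'E'
from h import *
f=cam('top')
for l,z in [('housing',.045),('plate',.012),('guard',.109),('rail',.1)]: print(l,rect(f,l,z))
for c in [(395,244),(428,241),(397,280),(429,275)]: print(ray(f,c,.05))
g=cam('scene')
for i in range(4): print(spot(g,f'bush{i}_mid',6), spot(f,f'bush{i}_mid',6))
print(rect(g,'guard',.1))
print(f['image'].shape); x=f['image'][160:310,180:480]; cv2.imwrite('pics/topc.png',cv2.resize(x[:,:,::-1],(800,400),interpolation=cv2.INTER_CUBIC))
E
```

```text
housing (0.92, array([ 0.4826, -0.021 ], dtype=float32), [0.1887, 0.1319], 1.615)
plate (0.93, array([0.4782, 0.2197], dtype=float32), [0.1863, 0.1232], 1.707)
guard (0.84, array([ 0.4898, -0.0251], dtype=float32), [0.0995, 0.0469], 0.03)
rail (0.59, array([ 0.5786, -0.2505], dtype=float32), [0.2308, 0.064], 1.494)
[ 0.47491288 -0.21780317  0.05      ]
[ 0.48134237 -0.30502848  0.05      ]
[ 0.38036009 -0.21913103  0.05      ]
[ 0.39184696 -0.3030256   0.05      ]
[(0.68, [0.3877, -0.3044, 0.031])] [(0.61, [0.3946, -0.3071, 0.0309])]
[(0.64, [0.4858, -0.3052, 0.0313])] [(0.67, [0.4826, -0.3081, 0.0261])]
[(0.55, [0.3801, -0.223, 0.0294])] [(0.65, [0.3806, -0.2208, 0.0311])]
[(0.81, [0.4727, -0.2243, 0.0263])] [(0.69, [0.3822, -0.2196, 0.0341]), (0.68, [0.4733, -0.2221, 0.0297])]
(0.56, array([ 0.4767, -0.0336], dtype=float32), [0.1391, 0.0655], 0.056)
(480, 640, 3)
```

View pics/topc.png

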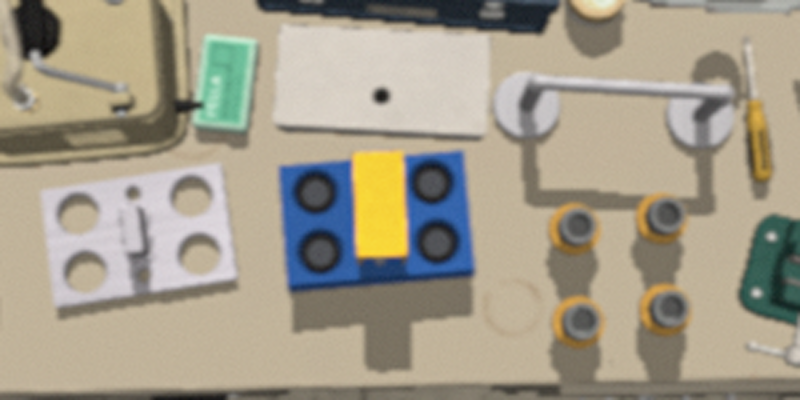

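The crop shows the bar's ends at full-picture px (379.5,191.5) and (453,194.5).

```bash
python3 - <<'E'
from h import *
f=cam('top')
a=ray(f,(379.5,191.5),.105);b=ray(f,(453,194.5),.105);print(a,b,(a+b)/2,np.arctan2(*(a-b)[1::-1]))
delta([.490,-.026,.25],1.571+.04)
E
```

```text
[ 0.60336455 -0.17517757  0.105     ] [ 0.5922407  -0.36281567  0.105     ] [ 0.59780262 -0.26899662  0.105     ] 1.5115821034799055
shift cm [-47.78 -51.32  -0.17]
turn [ 0.    -0.    -0.323]
```

Request:
apply_moves([
  [[0,0,-0.323],[-47.8,-51.3,0],-1],
  [[0,0,-0.323],[-47.8,-51.3,0],-1],
  [[0,0,-0.323],[-47.8,-51.3,0],-1],
  [[0,0,-0.323],[-47.8,-51.3,0],-1],
  [[0,0,-0.323],[-47.8,-51.3,0],-1],
  [[0,0,-0.323],[-47.8,-51.3,0],-1],
  [[0,0,-0.323],[-47.8,-51.3,0],-1],
  [[0,0,-0.323],[-47.8,-51.3,0],-1],
  [[0,0,-0.323],[-47.8,-51.3,0],-1],
  [[0,0,-0.323],[-47.8,-51.3,0],-1],
  [[0,0,-0.323],[-47.8,-51.3,0],-1],
  [[0,0,-0.323],[-47.8,-51.3,0],-1],
  [[0,0,-0.323],[-47.8,-51.3,0],-1],
  [[0,0,-0.323],[-47.8,-51.3,0],-1],
  [[0,0,-0.323],[-47.8,-51.3,0],-1],
  [[0,0,-0.323],[-47.8,-51.3,0],-1],
  [[0,0,-0.323],[-47.8,-51.3,0],-1],
  [[0,0,-0.323],[-47.8,-51.3,0],-1],
  [[0,0,-0.323],[-47.8,-51.3,0],-1],
  [[0,0,-0.323],[-47.8,-51.3,0],-1],
])

```text
time: 3.7
tool_pos: [0.4901, -0.025, 0.2484]
tool_rot: [0.0, -0.021, 1.0, -0.0]
contact_force: [0.3, 0.8, 0.3]
gripper_width: 1.0
grasp_force: 0.0
```

```bash
python3 - <<'E'
from h import *
f=cam('wrist','w1');print(tool()[0],w(f,[0,0,0]))
for l in ['guard_mid','housing_top']: print(l,spot(f,l))
print(rect(f,'guard',.109),rect(f,'housing',.045))
delta([.490,-.027,.085],1.571+.04)
E
```

```text
[ 0.49013008 -0.02511673  0.24846157] [ 0.41633382 -0.02818849  0.37384734]
guard_mid []
housing_top []
(0.78, array([ 0.4885, -0.0269], dtype=float32), [0.1038, 0.048], 0.029) (0.93, array([ 0.486 , -0.0233], dtype=float32), [0.1868, 0.1256], 1.64)
shift cm [ 0.03 -0.13 16.34]
turn [-0.  0.  0.]
```

View pics/w1.png

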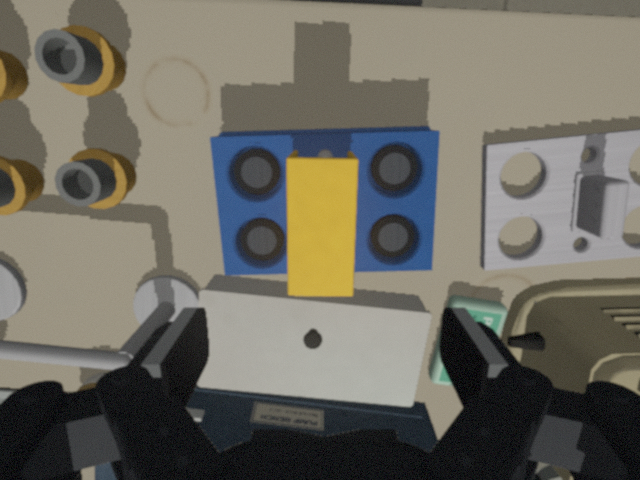

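The guard (px 287-357, 157-296) is centred between the fingers and squared up, so I can descend and grip.

Request:
apply_moves([
  [[0,0,0],[0,-0.1,5],-1],
  [[0,0,0],[0,-0.1,9],-1],
  [[0,0,0],[0,-0.1,13],-1],
  [[0,0,0],[0,-0.1,16.3],-1],
  [[0,0,0],[0,-0.1,16.3],-1],
  [[0,0,0],[0,-0.1,16.3],0.4],
  [[0,0,0],[0,-0.1,16.3],0.6],
  [[0,0,0],[0,-0.1,16.3],0.8],
  [[0,0,0],[0,-0.1,16.3],0.8],
  [[0,0,0],[0,-0.1,16.3],0.8],
  [[0,0,0],[0,-0.1,16.3],0.8],
  [[0,0,0],[0,-0.1,16.3],0.8],
  [[0,0,0],[0,-0.1,12],0.8],
  [[0,0,0],[0,-0.1,8],0.8],
  [[0,0,0],[0,-0.1,4],0.8],
  [[0,0,0],[0,-0.1,0],0.8],
  [[0,0,0],[0,-0.1,0],0.8],
])

```text
time: 5.65
tool_pos: [0.4935, -0.0275, 0.2564]
tool_rot: [0.007, -0.02, 1.0, -0.002]
contact_force: [1.5, 0.5, -0.1]
gripper_width: 0.556
grasp_force: 62.4
```

```bash
python3 - <<'E'
from h import *
delta([.598,-.268,.235],-.06)
E
```

```text
shift cm [ -9.44 -24.45   2.35]
turn [-0.012  0.008 -1.47 ]
```

Request:
apply_moves([
  [[0,0,0.15],[-9.8,-24.4,1],0.8],
  [[0,0,0.3],[-9.8,-24.4,1],0.8],
  [[0,0,0.45],[-9.8,-24.4,1],0.8],
  [[0,0,0.6],[-9.8,-24.4,1],0.8],
  [[0,0,0.75],[-9.8,-24.4,1],0.8],
  [[0,0,0.9],[-9.8,-24.4,1],0.8],
  [[0,0,1.05],[-9.8,-24.4,1],0.8],
  [[0,0,1.2],[-9.8,-24.4,1],0.8],
  [[0,0,1.35],[-9.8,-24.4,1],0.8],
  [[0,0,1.5],[-9.8,-24.4,1],0.8],
  [[0,0,1.67],[-9.8,-24.4,1],0.8],
  [[0,0,1.67],[-9.8,-24.4,1],0.8],
  [[0,0,1.67],[-9.8,-24.4,1],0.8],
  [[0,0,1.67],[-9.8,-24.4,1],0.8],
  [[0,0,1.67],[-9.8,-24.4,1],0.8],
  [[0,0,1.67],[-9.8,-24.4,1],0.8],
  [[0,0,1.67],[-9.8,-24.4,1],0.8],
])

```text
time: 7.35
tool_pos: [0.598, -0.2667, 0.2383]
tool_rot: [0.0, 0.727, 0.686, 0.0]
contact_force: [0.0, -0.0, -0.7]
gripper_width: 0.556
grasp_force: 62.3
```

```bash
python3 - <<'E'
from h import *
f=cam('wrist','w2');print(tool()[0])
g=cam('top');h=cam('scene')
for l in ['guard_mid','rail']: print(l,spot(f,l),spot(g,l),spot(h,l))
delta([.598,-.268,.087],-.06)
E
```

```text
[ 0.59803129 -0.26670234  0.23832834]
guard_mid [] [(0.44, [0.6005, -0.2644, 0.2284])] [(0.57, [0.5985, -0.2647, 0.2245])]
rail [(0.64, [0.6067, -0.2692, -0.0019])] [(0.41, [0.3976, -0.3083, 0.0342])] []
shift cm [-0.13  0.   15.13]
turn [0.    0.    0.001]
```

View pics/w2.png

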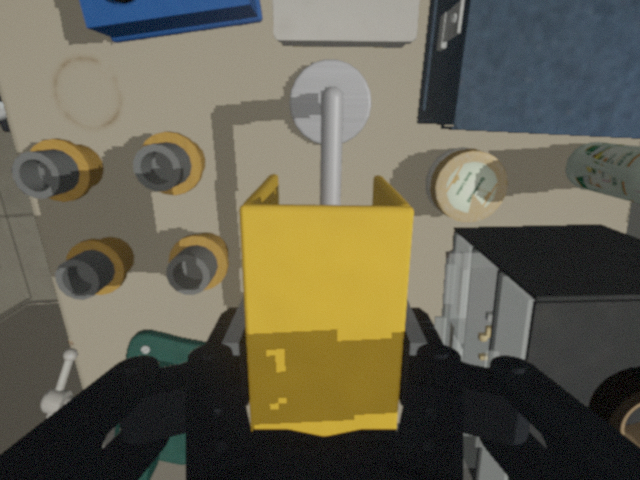

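```bash
python3 - <<'E'
from h import *
f=cam('wrist')
print(ray(f,(331.5,190),.107),ray(f,(331.5,100),.107)); print(tool()[0])
E
```

```text
[ 0.60517099 -0.23783866  0.107     ] [ 0.60815895 -0.18238133  0.107     ]
[ 0.59804228 -0.26672463  0.23829354]
```

Request:
apply_moves([
  [[0,0,0],[0,0.5,2],0.8],
  [[0,0,0],[0,0.5,5],0.8],
  [[0,0,0],[0,0.5,8],0.8],
  [[0,0,0],[0,0.5,10.5],0.8],
  [[0,0,0],[0,0.5,12.5],0.8],
  [[0,0,0],[0,0.5,14],0.8],
  [[0,0,0],[0,0.5,14.5],0.8],
  [[0,0,0],[0,0.5,14.9],0.8],
  [[0,0,0],[0,0.5,14.9],0.8],
  [[0,0,0],[0,0.5,14.9],0.8],
])

```text
time: 8.85
tool_pos: [0.6039, -0.2675, 0.0907]
tool_rot: [0.001, 0.728, 0.686, 0.0]
contact_force: [0.8, 0.3, -1.5]
gripper_width: 0.553
grasp_force: 62.6
```

Request:
apply_moves([
  [[0,0,0],[0,0,0],-0.3],
  [[0,0,0],[0,0,0],-0.5],
  [[0,0,0],[0,0,0],-0.5],
  [[0,0,0],[0,0,0],-0.5],
  [[0,0,0],[0,0,0],-0.5],
  [[0,0,0],[0,0,-2],-0.5],
  [[0,0,0],[0,0,-6],-0.5],
  [[0,0,0],[0,0,-10],-0.5],
  [[0,0,0],[0,0,-15],-1],
  [[0,0,0],[0,0,-20],-1],
  [[0,0,0],[0,0,-20],-1],
])

```text
time: 9.95
tool_pos: [0.6061, -0.2688, 0.3006]
tool_rot: [0.008, 0.728, 0.686, 0.002]
contact_force: [1.4, 0.7, 1.4]
gripper_width: 1.0
grasp_force: 0.0
```

```bash
python3 - <<'E'
from h import *
f=cam('wrist','w3');print(tool()[0])
g=cam('top');h=cam('scene')
for l in ['guard_mid']: print(l,spot(f,l),spot(g,l),spot(h,l))
print('plate', rect(f,'plate',.012),rect(g,'plate',.012),spot(g,'plate_lug'),spot(h,'plate_lug'))
delta([.475,.217,.25],1.707)
E
```

```text
[ 0.60496257 -0.26812802  0.29602321]
guard_mid [(0.92, [0.6022, -0.2665, 0.0779])] [(0.61, [0.4558, 0.1612, 0.0116])] [(0.91, [0.6017, -0.2657, 0.0826])]
plate None (0.7, array([0.479 , 0.2193], dtype=float32), [0.1895, 0.1245], 1.722) [(0.59, [0.4808, 0.2192, 0.0286])] [(0.73, [0.4763, 0.2147, 0.0315])]
shift cm [ 47.54 -15.59   3.86]
turn [-2.000e-03  1.000e-03  1.376e+00]
```

View pics/w3.png

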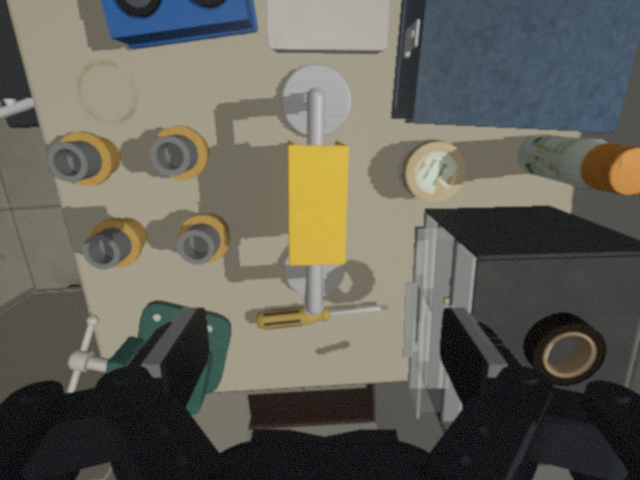

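The guard (px 290-348, 146-264) hangs level astride the bar. Next is the plate.

Request:
apply_moves([
  [[0,0,0.15],[47.5,-15.6,2],-1],
  [[0,0,0.3],[47.5,-15.6,2],-1],
  [[0,0,0.45],[47.5,-15.6,2],-1],
  [[0,0,0.6],[47.5,-15.6,2],-1],
  [[0,0,0.75],[47.5,-15.6,2],-1],
  [[0,0,0.9],[47.5,-15.6,2],-1],
  [[0,0,1.05],[47.5,-15.6,2],-1],
  [[0,0,1.2],[47.5,-15.6,2],-1],
  [[0,0,1.35],[47.5,-15.6,2],-1],
  [[0,0,1.376],[47.5,-15.6,2],-1],
  [[0,0,1.376],[47.5,-15.6,2],-1],
  [[0,0,1.376],[47.5,-15.6,2],-1],
  [[0,0,1.376],[47.5,-15.6,2],-1],
  [[0,0,1.376],[47.5,-15.6,2],-1],
  [[0,0,1.376],[47.5,-15.6,2],-1],
  [[0,0,1.376],[47.5,-15.6,2],-1],
])

```text
time: 12.05
tool_pos: [0.4757, 0.2154, 0.2694]
tool_rot: [0.0, 0.998, 0.067, 0.0]
contact_force: [0.8, -0.8, -0.2]
gripper_width: 1.0
grasp_force: 0.0
```

```bash
python3 - <<'E'
from h import *
f=cam('wrist','w4');print(tool()[0])
print(spot(f,'plate_lug'),spot(f,'plate'),rect(f,'plate',.012))
print('housing',rect(f,'housing',.045),spot(f,'housing_top'))
delta([.476,.217,.034],1.71)
E
```

```text
[0.4756389  0.21555076 0.26932562]
[(0.61, [0.4777, 0.2188, 0.0295])] [(0.71, [0.4798, 0.2186, 0.0013])] (0.87, array([0.4803, 0.2169], dtype=float32), [0.1867, 0.121], 1.705)
housing (0.75, array([ 0.4894, -0.0016], dtype=float32), [0.1799, 0.127], 1.639) [(0.64, [0.4895, -0.0222, 0.0439])]
shift cm [ 0.07 -0.07 23.53]
turn [ 0.    -0.    -0.004]
```

View pics/w4.png

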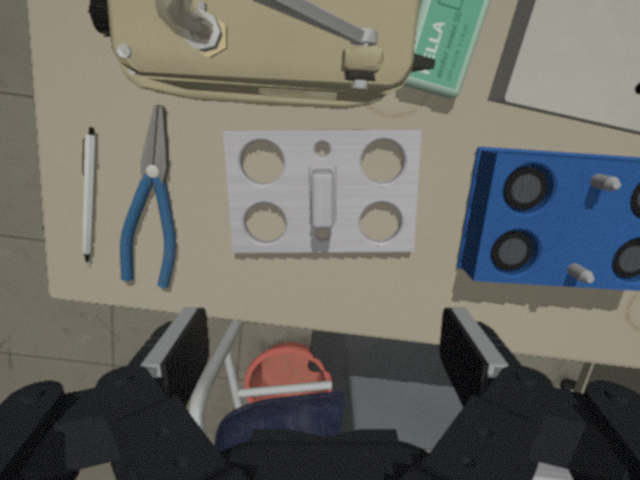

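I'll turn half round to keep the camera side away from the pump. The plate is at px (225-420, 130-252), its lug at (322,200).

Request:
apply_moves([
  [[0,0,-0.15],[0,0,0],-1],
  [[0,0,-0.3],[0,0,0],-1],
  [[0,0,-0.45],[0,0,0],-1],
  [[0,0,-0.6],[0,0,0],-1],
  [[0,0,-0.75],[0,0,0],-1],
  [[0,0,-0.9],[0,0,0],-1],
  [[0,0,-1.05],[0,0,0],-1],
  [[0,0,-1.2],[0,0,0],-1],
  [[0,0,-1.35],[0,0,0],-1],
  [[0,0,-1.5],[0,0,0],-1],
  [[0,0,-1.57],[0,0,0],-1],
  [[0,0,-1.57],[0,0,0],-1],
])

```text
time: 13.55
tool_pos: [0.4753, 0.2164, 0.2693]
tool_rot: [-0.0, 0.658, 0.753, -0.0]
contact_force: [0.7, 1.0, 0.1]
gripper_width: 0.999
grasp_force: 0.0
```

Request:
apply_moves([
  [[0,0,-0.15],[0,0,0],-1],
  [[0,0,-0.3],[0,0,0],-1],
  [[0,0,-0.45],[0,0,0],-1],
  [[0,0,-0.6],[0,0,0],-1],
  [[0,0,-0.75],[0,0,0],-1],
  [[0,0,-0.9],[0,0,0],-1],
  [[0,0,-1.05],[0,0,0],-1],
  [[0,0,-1.2],[0,0,0],-1],
  [[0,0,-1.35],[0,0,0],-1],
  [[0,0,-1.5],[0,0,0],-1],
  [[0,0,-1.57],[0,0,0],-1],
  [[0,0,-1.57],[0,0,0],-1],
  [[0,0,-1.57],[0,0,0],-1],
])

```text
time: 14.85
tool_pos: [0.4753, 0.2164, 0.2693]
tool_rot: [0.0, -0.066, 0.998, -0.0]
contact_force: [0.3, -0.2, 0.0]
gripper_width: 1.003
grasp_force: 0.0
```

```bash
python3 - <<'E'
from h import *
f=cam('wrist','w5');print(tool()[0])
print(spot(f,'plate_lug'),spot(f,'plate'),rect(f,'plate',.012))
print('housing',rect(f,'housing',.045),spot(f,'housing_top'))
delta([.478,.217,.034],1.708)
E
```

```text
[0.47528684 0.21637797 0.26929679]
[(0.8, [0.4803, 0.2185, 0.0314])] [(0.95, [0.48, 0.219, 0.0008])] (0.81, array([0.4789, 0.2177], dtype=float32), [0.1854, 0.1231], 1.71)
housing (0.79, array([0.4843, 0.0035], dtype=float32), [0.169, 0.1256], 1.64) [(0.63, [0.4901, -0.0289, 0.046])]
shift cm [-0.28  0.03 23.53]
turn [ 0.     0.    -0.004]
```

View pics/w5.png

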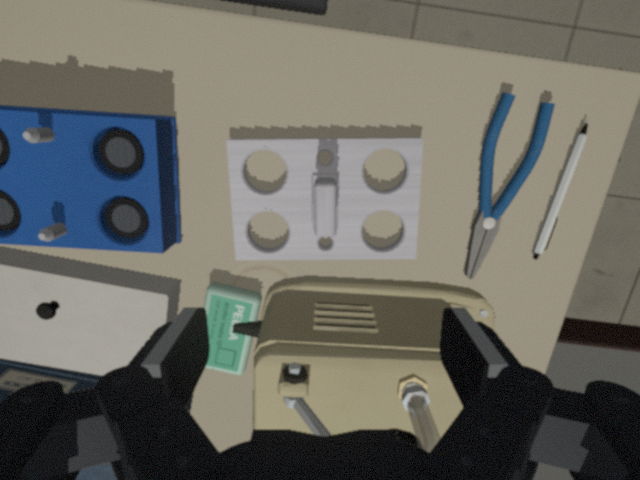

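Request:
apply_moves([
  [[0,0,0],[-0.38,0.1,5],-1],
  [[0,0,0],[-0.38,0.1,10],-0.6],
  [[0,0,0],[-0.38,0.1,15],-0.5],
  [[0,0,0],[-0.38,0.1,19],-0.4],
  [[0,0,0],[-0.38,0.1,21.5],-0.4],
  [[0,0,0],[-0.38,0.1,22.9],-0.2],
  [[0,0,0],[-0.38,0.1,22.9],0.2],
  [[0,0,0],[-0.38,0.1,22.9],0.6],
  [[0,0,0],[-0.38,0.1,22.9],1],
  [[0,0,0],[-0.38,0.1,22.9],1],
  [[0,0,0],[-0.38,0.1,22.9],1],
  [[0,0,0],[-0.38,0.1,22.9],1],
  [[0,0,0],[-0.38,0.1,22.9],1],
  [[0,0,0],[-0.38,0.1,22.9],1],
])

```text
time: 16.55
tool_pos: [0.4802, 0.2183, 0.0421]
tool_rot: [0.001, -0.067, 0.998, 0.0]
contact_force: [0.1, -0.2, 6.6]
gripper_width: 0.221
grasp_force: 61.1
```

Request:
apply_moves([
  [[0,0,0],[0,0,-3],1],
  [[0,0,0],[0,0,-6],1],
  [[0,0,0],[0,0,-9],1],
  [[0,0,0],[0,0,-12],1],
  [[0,0,0],[0,0,-15],1],
  [[0,0,0],[0,0,-15],1],
  [[0,0,0],[0,0,-15],1],
])

```text
time: 17.25
tool_pos: [0.4785, 0.2177, 0.1893]
tool_rot: [-0.0, -0.067, 0.998, -0.0]
contact_force: [-0.1, -0.1, -4.4]
gripper_width: 0.22
grasp_force: 60.0
```

```bash
python3 - <<'E'
from h import *
t,r=tool();print(t)
delta([.4865,-.0222,.19],1.571+.06)
f=cam('wrist');print(rect(f,'plate',.162),spot(f,'plate_lug'),spot(f,'plate'))
E
```

```text
[0.47849802 0.21772766 0.189323  ]
shift cm [  2.42 -23.88  -0.06]
turn [-0.    -0.001  0.074]
(0.83, array([0.4758, 0.2173], dtype=float32), [0.1817, 0.1183], 1.708) [] [(0.67, [0.4777, 0.2185, 0.1466])]
```

```bash
python3 - <<'E'
from h import *
g=cam('top');h=cam('scene')
hp=[.4865,-.0222]
def box(f,p,n=45):
    u,v=proj(f,[p])[0].round().astype(int); u0,v0=u-n,v-n
    return u0,v0,cv2.resize(f['image'][v0:v0+2*n,u0:u0+2*n,::-1],(400,400),interpolation=cv2.INTER_CUBIC)
a=box(g,[*hp,.06]);b=box(h,[*hp,.06]);print(a[:2],b[:2],400/90)
cv2.imwrite('pics/h1.png',np.hstack([a[2],b[2]]))
print(spot(g,'housing_top'),spot(h,'housing_top'),rect(g,'housing',.045),rect(h,'plate',.16))
E
```

```text
(np.int64(276), np.int64(195)) (np.int64(271), np.int64(203)) 4.444444444444445
[(0.87, [0.4829, -0.0208, 0.0469])] [(0.63, [0.4848, -0.0261, 0.046])] (0.67, array([ 0.4829, -0.0211], dtype=float32), [0.1852, 0.128], 1.641) (0.56, array([0.4678, 0.2133], dtype=float32), [0.1978, 0.1304], 1.731)
```

View pics/h1.png

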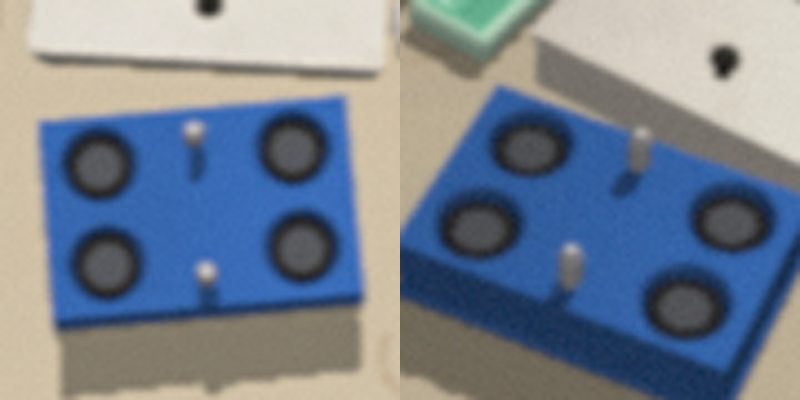

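```bash
cat > fitb.py <<'E'
from h import *
def fit(f,px,u0,v0,z,s=400/90):
    P=np.array([ray(f,((x+.5)/s-.5+u0,(y+.5)/s-.5+v0),z)[:2] for x,y in px])
    # order: (+x+y),(+x-y),(-x+y),(-x-y)
    c=P.mean(0); ey=(P[0]+P[2]-P[1]-P[3]); ex=P[0]+P[1]-P[2]-P[3]
    return c.round(4),np.linalg.norm(ey)/2,np.linalg.norm(ex)/2,'yaw',round(np.arctan2(-ey[0],ey[1]),4),round(np.arctan2(ex[1],ex[0]),4)
E
python3 - <<'E'
from fitb import *
g=cam('top');h=cam('scene')
print(fit(g,[(99,164),(292,148),(107,264),(302,247)],276,195,.045))
print(fit(h,[(131,147),(332,220),(80,228),(286,304)],271,203,.045))
for p in [(194,132),(206,271)]: print(ray(g,((p[0]+.5)/4.444-.5+276,(p[1]+.5)/4.444-.5+195),.068))
t,r=tool();print(t,h['K'][0,2])
E
```

```text
(array([ 0.4875, -0.0225]), np.float64(0.11565761842073362), np.float64(0.06001320985773149), 'yaw', np.float64(0.0681), np.float64(0.0719))
(array([ 0.4843, -0.0252]), np.float64(0.11499334555585863), np.float64(0.059622313056988105), 'yaw', np.float64(0.0767), np.float64(0.0694))
[ 0.52766661 -0.01968642  0.068     ]
[ 0.44551411 -0.02526809  0.068     ]
[0.47895098 0.21787523 0.19022912] 316.97479367644877
```

```bash
python3 - <<'E'
from h import *
delta([.4868,-.0230,.19],1.641)
E
```

```text
shift cm [ 2.440e+00 -2.398e+01  2.000e-02]
turn [-0.    -0.     0.064]
```

Request:
apply_moves([
  [[0,0,0.01],[0.4,-4,0],1],
  [[0,0,0.02],[0.8,-8,0],1],
  [[0,0,0.03],[1.2,-12,0],1],
  [[0,0,0.04],[1.6,-16,0],1],
  [[0,0,0.05],[2,-20,0],1],
  [[0,0,0.06],[2.3,-22.5,0],1],
  [[0,0,0.064],[2.44,-23.98,0],1],
  [[0,0,0.064],[2.44,-23.98,0],1],
  [[0,0,0.064],[2.44,-23.98,0],1],
  [[0,0,0.064],[2.44,-23.98,0],1],
  [[0,0,0.064],[2.44,-23.98,0],1],
  [[0,0,0.064],[2.44,-23.98,0],1],
])

```text
time: 19.05
tool_pos: [0.4868, -0.0224, 0.1903]
tool_rot: [-0.0, -0.036, 0.999, 0.0]
contact_force: [1.2, -0.2, -3.3]
gripper_width: 0.222
grasp_force: 60.5
```

```bash
python3 - <<'E'
from h import *
g=cam('top');h=cam('scene');k=cam('wrist');t,r=tool();print(t)
def box(f,p,n=45):
    u,v=proj(f,[p])[0].round().astype(int); u0,v0=u-n,v-n
    return u0,v0,cv2.resize(f['image'][v0:v0+2*n,u0:u0+2*n,::-1],(400,400),interpolation=cv2.INTER_CUBIC)
p=[t[0],t[1],.16]
a=box(g,p);b=box(h,p);print(a[:2],b[:2])
c=cv2.resize(k['image'][:,:,::-1],(800,600))
cv2.imwrite('pics/h2.png',np.hstack([a[2],b[2]])); cv2.imwrite('pics/w6.png',k['image'][:,:,::-1])
E
```

```text
[ 0.48685336 -0.02266267  0.19031524]
(np.int64(276), np.int64(189)) (np.int64(272), np.int64(173))
```

View pics/h2.png

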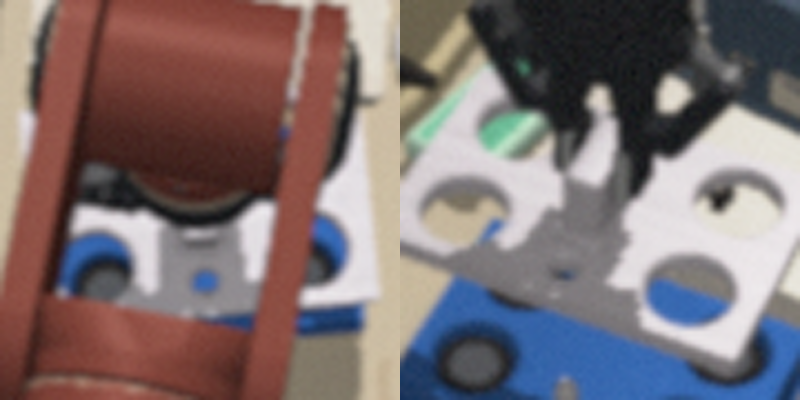

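View pics/w6.png

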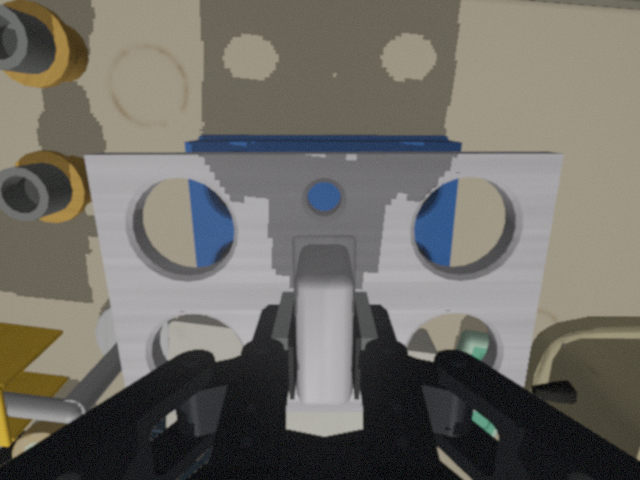

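```bash
python3 - <<'E'
from h import *
k=cam('wrist');t,r=tool();M=r.as_matrix()
for n,uv in dict(hole=(324,197),bl=(182,229),br=(466,229),cl=(85,154),cr=(562,153),corner_h_l=(189,147),corner_h_r=(460,147)).items():
    z=.160 if n[0]!='c' or len(n)<3 else .045
    p=ray(k,uv,z); print(n,p.round(4),'tool-rel mm',((M.T@(p-t))*1000).round(1))
g=cam('top')
for uv in [(276+204.5/4.444-.4,189+281/4.444-.4)]:
    p=ray(g,uv,.160);print(p,((M.T@(p-t))*1000).round(1))
E
```

```text
hole [ 0.4433 -0.026   0.16  ] tool-rel mm [43.7 -0.1 30.3]
bl [ 0.4606 -0.0828  0.16  ] tool-rel mm [ 30.5 -58.   30.3]
br [0.4524 0.0328 0.16  ] tool-rel mm [30.4 57.9 30.3]
cl [ 0.433  -0.1192  0.16  ] tool-rel mm [ 60.5 -92.3  30.3]
cr [0.4197 0.0644 0.16  ] tool-rel mm [60.8 91.7 30.3]
corner_h_l [ 0.4381 -0.1167  0.045 ] tool-rel mm [ 55.3 -90.2 145.3]
corner_h_r [0.4253 0.0638 0.045 ] tool-rel mm [ 55.2  90.7 145.3]
[ 0.44356043 -0.02438828  0.16      ] [43.3  1.5 30.3]
```

Request:
apply_moves([
  [[0,0,0],[-0.07,0,3],1],
  [[0,0,0],[-0.07,0,5],1],
  [[0,0,0],[-0.07,0,6.5],1],
  [[0,0,0],[-0.07,0,7.2],1],
  [[0,0,0],[-0.07,0,7.6],1],
  [[0,0,0],[-0.07,0,8.0],1],
  [[0,0,0],[-0.07,0,8.3],1],
  [[0,0,0],[-0.07,0,8.3],1],
  [[0,0,0],[-0.07,0,8.3],1],
])

```text
time: 20.2
tool_pos: [0.4878, -0.0231, 0.1078]
tool_rot: [0.0, -0.035, 0.999, -0.0]
contact_force: [0.5, 0.3, -3.1]
gripper_width: 0.222
grasp_force: 60.4
```

```bash
python3 - <<'E'
from h import *
k=cam('wrist','w7');s=manip.state();print(s['contact_force'],s['ft_torque'],tool()[0])
E
```

```text
[ 0.07766179  0.21909805 -2.89355312] [0.01283785 0.02843612 0.02812922] [ 0.48787772 -0.02306094  0.10781863]
```

View pics/w7.png

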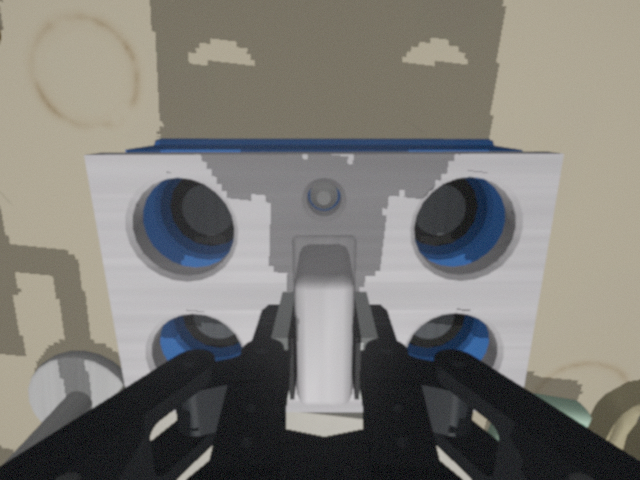

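The pin tip (px 324,197) shows centred in the plate's hole with no contact force.

Request:
apply_moves([
  [[0,0,0],[0,0,0.3],1],
  [[0,0,0],[0,0,0.6],1],
  [[0,0,0],[0,0,0.9],1],
  [[0,0,0],[0,0,0.9],1],
])

```text
time: 20.65
tool_pos: [0.4876, -0.0231, 0.0979]
tool_rot: [0.0, -0.035, 0.999, -0.0]
contact_force: [0.5, 0.6, -3.8]
gripper_width: 0.223
grasp_force: 60.5
```

Request:
apply_moves([
  [[0,0,0],[0,0,0.3],1],
  [[0,0,0],[0,0,0.6],1],
  [[0,0,0],[0,0,0.85],1],
  [[0,0,0],[0,0,1.0],1],
  [[0,0,0],[0,0,1.0],1],
])

```text
time: 21.15
tool_pos: [0.4876, -0.0231, 0.0881]
tool_rot: [0.0, -0.035, 0.999, -0.0]
contact_force: [-0.3, -0.7, -3.8]
gripper_width: 0.224
grasp_force: 60.5
```

Request:
apply_moves([
  [[0,0,0],[0,0,0.1],1],
  [[0,0,0],[0,0,0.1],1],
  [[0,0,0],[0,0,0.1],0.3],
  [[0,0,0],[0,0,0.1],0],
  [[0,0,0],[0,0,0.1],0],
  [[0,0,0],[0,0,0.1],0],
  [[0,0,0],[0,0,-3],0],
  [[0,0,0],[0,0,-7],-0.5],
  [[0,0,0],[0,0,-12],-1],
  [[0,0,0],[0,0,-17],-1],
  [[0,0,0],[0,0,-17],-1],
  [[0,0,0],[0,0,-17],-1],
])

```text
time: 22.35
tool_pos: [0.4884, -0.0231, 0.2604]
tool_rot: [0.002, -0.035, 0.999, -0.0]
contact_force: [-0.4, 0.2, -0.6]
gripper_width: 0.997
grasp_force: 0.0
```

```bash
python3 - <<'E'
from h import *
k=cam('wrist','w8');t=tool()[0];g=cam('top');h=cam('scene');print(t)
for f in (k,g,h): print(spot(f,'plate_lug'),rect(f,'plate',.057),spot(f,'bush0_mid',5),spot(f,'bush1_mid',5))
E
```

```text
[ 0.48740614 -0.02293395  0.25814073]
[(0.86, [0.488, -0.0246, 0.0767])] (0.64, array([ 0.487 , -0.0225], dtype=float32), [0.1858, 0.1216], 1.644) [] [(0.8, [0.4843, -0.3046, 0.0297])]
[(0.55, [0.4834, -0.0243, 0.0748])] (0.87, array([0.4804, 0.0008], dtype=float32), [0.1232, 0.0827], 1.371) [(0.67, [0.3927, -0.3075, 0.0322])] [(0.77, [0.4805, -0.3103, 0.0278])]
[(0.66, [0.4847, -0.0261, 0.0795])] (0.96, array([ 0.4807, -0.0244], dtype=float32), [0.1902, 0.1298], 1.642) [(0.96, [0.3925, -0.3057, 0.0348])] [(0.92, [0.4813, -0.3019, 0.0291])]
```

View pics/w8.png

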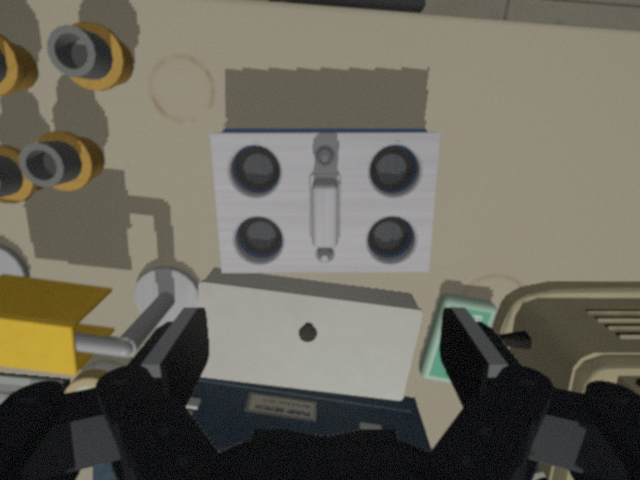

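The plate sits flush, its pins showing at px (324,156) and (325,256). The bushes are next, starting with the one near (0.473,-0.223).

```bash
python3 - <<'E'
from h import *
delta([.4735,-.223,.2],1.641)
E
```

```text
shift cm [  2.8  -19.85   5.83]
turn [-0.  0. -0.]
```

Request:
apply_moves([
  [[0,0,0],[0.7,-5,1],-0.5],
  [[0,0,0],[1.4,-10,3],-0.5],
  [[0,0,0],[2.1,-15,4.5],-0.5],
  [[0,0,0],[2.8,-19.85,5.8],-0.5],
  [[0,0,0],[2.8,-19.85,5.8],-0.5],
  [[0,0,0],[2.8,-19.85,5.8],-0.5],
  [[0,0,0],[2.8,-19.85,5.8],-0.5],
  [[0,0,0],[2.8,-19.85,5.8],-0.5],
])

```text
time: 23.9
tool_pos: [0.4741, -0.2219, 0.201]
tool_rot: [0.001, -0.036, 0.999, -0.0]
contact_force: [0.1, 0.2, -0.6]
gripper_width: 0.749
grasp_force: 0.0
```

```bash
python3 - <<'E'
from h import *
k=cam('wrist','w9');print(tool()[0])
for i in range(4): print(spot(k,f'bush{i}_mid',5), rect(k,f'bush{i}_mid',.04))
delta([.4735,-.223,.054],1.641)
E
```

```text
[ 0.47410629 -0.22181067  0.2010563 ]
[(0.7, [0.3936, -0.3037, 0.0306])] (0.7, array([ 0.3925, -0.3055], dtype=float32), [0.0506, 0.0506], 0.772)
[(0.71, [0.4824, -0.3075, 0.0337])] (0.79, array([ 0.4828, -0.3079], dtype=float32), [0.0542, 0.0534], 1.643)
[(0.71, [0.3789, -0.2161, 0.0322])] (0.76, array([ 0.3817, -0.2206], dtype=float32), [0.0503, 0.0502], 1.642)
[(0.81, [0.4695, -0.2586, 0.0325])] (0.79, array([ 0.4667, -0.2546], dtype=float32), [0.0506, 0.0504], 0.072)
shift cm [ 1.000e-02 -2.000e-02  1.464e+01]
turn [-0.  0.  0.]
```

View pics/w9.png

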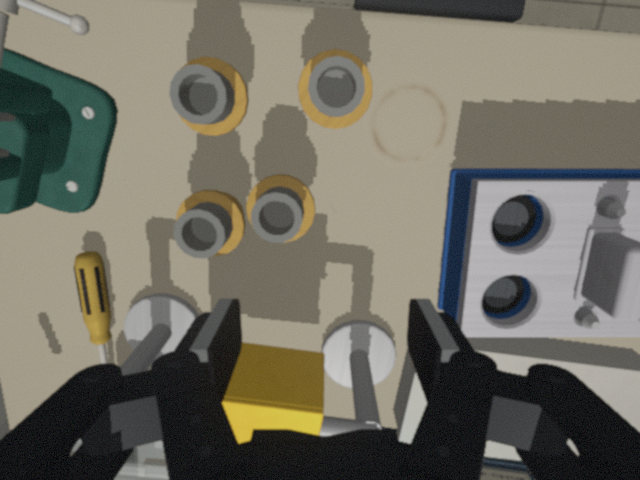

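Bush 3 has been knocked next to bush 1: its sleeve is now at px (278,216), bush 1's at (203,230). I'll locate it from its sleeve top and flange.

```bash
python3 - <<'E'
from h import *
k=cam('wrist');
for n,a,b in [('b3',(278,216),(281,208)),('b1',(203,231),(210,222)),('b2',(336,87),(335,89)),('b0',(203,95),(210,96))]:
  print(n,ray(k,a,.062).round(4),ray(k,b,.036).round(4))
delta([.468,-.256,.2],.28)
E
```

```text
b3 [ 0.4662 -0.2551  0.062 ] [ 0.4664 -0.2557  0.036 ]
b1 [ 0.4805 -0.3065  0.062 ] [ 0.481  -0.3088  0.036 ]
b2 [ 0.381 -0.222  0.062] [ 0.3805 -0.222   0.036 ]
b0 [ 0.3916 -0.3048  0.062 ] [ 0.391  -0.3076  0.036 ]
shift cm [ 0.79 -3.27  0.03]
turn [0.    0.    1.361]
```

Request:
apply_moves([
  [[0,0,0.15],[0.94,-3.22,0],-0.4],
  [[0,0,0.3],[0.94,-3.22,0],-0.4],
  [[0,0,0.45],[0.94,-3.22,0],-0.4],
  [[0,0,0.6],[0.94,-3.22,0],-0.4],
  [[0,0,0.75],[0.94,-3.22,2],-0.4],
  [[0,0,0.9],[0.94,-3.22,4],-0.4],
  [[0,0,1.05],[0.94,-3.22,6],-0.4],
  [[0,0,1.2],[0.94,-3.22,8],-0.4],
  [[0,0,1.36],[0.94,-3.22,10],-0.4],
  [[0,0,1.36],[0.94,-3.22,12],-0.4],
  [[0,0,1.36],[0.94,-3.22,13.5],-0.4],
  [[0,0,1.36],[0.94,-3.22,14.7],-0.4],
  [[0,0,1.36],[0.94,-3.22,14.7],-0.4],
  [[0,0,1.36],[0.94,-3.22,14.7],0.2],
  [[0,0,1.36],[0.94,-3.22,14.7],0.6],
  [[0,0,1.36],[0.94,-3.22,14.7],1],
  [[0,0,1.36],[0.94,-3.22,14.7],1],
  [[0,0,1.36],[0.94,-3.22,14.7],1],
  [[0,0,1.36],[0.94,-3.22,14.7],1],
])

```text
time: 26.3
tool_pos: [0.4673, -0.2564, 0.0546]
tool_rot: [0.001, 0.601, 0.799, 0.0]
contact_force: [-0.1, 0.8, 6.8]
gripper_width: 0.402
grasp_force: 60.0
```

```bash
python3 - <<'E'
from h import *
delta([.470,-.212,.074],.28)
E
```

```text
shift cm [ 4.18  1.49 -1.95]
turn [0.002 0.002 0.001]
```

Request:
apply_moves([
  [[0,0,0],[0,0,-1],1],
  [[0,0,0],[0,0,-2],1],
  [[0,0,0],[2.1,0.75,-2],1],
  [[0,0,0],[4.2,1.5,-2],1],
  [[0,0,0],[4.2,1.5,-2],1],
  [[0,0,0],[4.2,1.5,-1],1],
  [[0,0,0],[4.2,1.5,0],1],
  [[0,0,0],[4.2,1.5,0],1],
  [[0,0,0],[4.2,1.5,0],0],
  [[0,0,0],[4.2,1.5,-0.1],-0.3],
  [[0,0,0],[4.2,1.5,-0.1],-0.3],
])

```text
time: 27.4
tool_pos: [0.4688, -0.2115, 0.0538]
tool_rot: [-0.0, 0.601, 0.799, -0.0]
contact_force: [0.3, -0.4, -0.1]
gripper_width: 0.649
grasp_force: 0.0
```

Request:
apply_moves([
  [[0,0,-0.15],[0,0,0],-0.3],
  [[0,0,-0.3],[0,0,0],-0.3],
  [[0,0,-0.45],[0,0,0],-0.3],
  [[0,0,-0.6],[0,0,0],-0.3],
  [[0,0,-0.75],[0,0,0],-0.3],
  [[0,0,-0.9],[0,0,0],-0.3],
  [[0,0,-1.05],[0,0,0],-0.3],
  [[0,0,-1.2],[0,0,0],-0.3],
  [[0,0,-1.36],[0,0,0],-0.3],
  [[0,0,-1.36],[0,0,0],-0.3],
  [[0,0,-1.36],[0,0,0.1],0.2],
  [[0,0,-1.36],[0,0,0.1],0.6],
  [[0,0,-1.36],[0,0,0.1],1],
  [[0,0,-1.36],[0,0,0.1],1],
  [[0,0,-1.36],[0,0,0.1],1],
  [[0,0,-1.36],[0,0,0.1],1],
  [[0,0,-1.36],[0,0,-4],1],
  [[0,0,-1.36],[0,0,-8],1],
  [[0,0,-1.36],[0,0,-12.5],1],
  [[0,0,-1.36],[0,0,-12.5],1],
])

```text
time: 29.4
tool_pos: [0.4726, -0.2132, 0.187]
tool_rot: [0.005, -0.035, 0.999, -0.004]
contact_force: [0.9, -0.0, -1.3]
gripper_width: 0.404
grasp_force: 60.4
```

```bash
python3 - <<'E'
from h import *
t,r=tool();M=r.as_matrix();k=cam('wrist')
print(t,spot(k,'bush3_mid',4),spot(k,'plate_lug'),rect(k,'plate',.057))
delta([.5208,-.0788,.18],1.641)
E
```

```text
[ 0.47261466 -0.21324835  0.1869906 ] [(0.74, [0.476, -0.2173, 0.1643])] [(0.62, [0.485, -0.0248, 0.0772])] (0.84, array([ 0.4884, -0.0513], dtype=float32), [0.1382, 0.1229], 1.641)
shift cm [-6.18 12.77 -0.26]
turn [ 0.002 -0.003 -0.   ]
```

Request:
apply_moves([
  [[0,0,0],[-2,4,0],1],
  [[0,0,0],[-4,8.5,0],1],
  [[0,0,0],[-6.12,12.87,0],1],
  [[0,0,0],[-6.12,12.87,0],1],
  [[0,0,0],[-6.12,12.87,0],1],
  [[0,0,0],[-6.12,12.87,0],1],
  [[0,0,0],[-6.12,12.87,0],1],
  [[0,0,0],[-6.12,12.87,0],1],
])

```text
time: 30.4
tool_pos: [0.5208, -0.0796, 0.179]
tool_rot: [-0.0, -0.034, 0.999, 0.0]
contact_force: [-0.2, -0.2, -1.6]
gripper_width: 0.403
grasp_force: 60.8
```

```bash
python3 - <<'E'
from h import *
t,r=tool();k=cam('wrist','w10')
print(t);delta([.5208,-.0788,.111],1.641)
E
```

```text
[ 0.52079327 -0.07963441  0.17899935]
shift cm [0.   0.08 6.82]
turn [ 0.    -0.    -0.002]
```

View pics/w10.png

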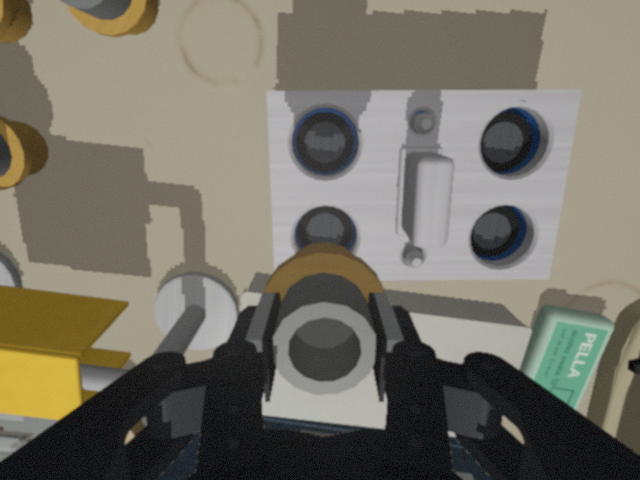

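```bash
python3 - <<'E'
from h import *
t,r=tool();M=r.as_matrix();k=cam('wrist')
for uv in [(325.5,142),(516,142),(326,235),(503,235)]: print(ray(k,uv,.057).round(4))
p=ray(k,(325,348),t[2]+.008);print((M.T@(p-t)*1000).round(1))
E
```

```text
[ 0.4611 -0.0829  0.057 ]
[0.4532 0.0327 0.057 ]
[ 0.5199 -0.0785  0.057 ]
[0.5121 0.0366 0.057 ]
[-0.7  0.1 -8. ]
```

Request:
apply_moves([
  [[0,0,0],[0,0.08,2],1],
  [[0,0,0],[0,0.08,4],1],
  [[0,0,0],[0,0.08,5.5],1],
  [[0,0,0],[0,0.08,6.3],1],
  [[0,0,0],[0,0.08,6.8],1],
  [[0,0,0],[0,0.08,7.2],1],
  [[0,0,0],[0,0.08,7.5],1],
  [[0,0,0],[0,0.08,7.5],1],
])

```text
time: 31.3
tool_pos: [0.5212, -0.0779, 0.1044]
tool_rot: [-0.0, -0.035, 0.999, -0.0]
contact_force: [-0.4, -0.9, -2.2]
gripper_width: 0.403
grasp_force: 60.8
```

Request:
apply_moves([
  [[0,0,0],[0,0,0.4],1],
  [[0,0,0],[0,0,0.8],1],
  [[0,0,0],[0,0,1.2],1],
  [[0,0,0],[0,0,1.6],1],
  [[0,0,0],[0,0,1.9],1],
  [[0,0,0],[0,0,1.9],1],
])

```text
time: 31.9
tool_pos: [0.5216, -0.0778, 0.0862]
tool_rot: [0.0, -0.035, 0.999, -0.0]
contact_force: [-1.7, 1.0, 3.3]
gripper_width: 0.397
grasp_force: 61.6
```

Request:
apply_moves([
  [[0,0,0],[0,0,0.15],1],
  [[0,0,0],[0,0,0.25],1],
  [[0,0,0],[0,0,0.25],1],
  [[0,0,0],[0,0,0.25],1],
])

```text
time: 32.3
tool_pos: [0.5217, -0.0779, 0.084]
tool_rot: [0.0, -0.035, 0.999, -0.0]
contact_force: [-2.9, 0.2, 5.3]
gripper_width: 0.399
grasp_force: 61.6
```

Request:
apply_moves([
  [[0,0,0],[0,0,0.08],1],
  [[0,0,0],[0,0,0.16],1],
  [[0,0,0],[0,0,0.16],1],
])

```text
time: 32.6
tool_pos: [0.5216, -0.0778, 0.0825]
tool_rot: [0.0, -0.035, 0.999, -0.0]
contact_force: [-2.7, 0.1, 7.2]
gripper_width: 0.406
grasp_force: 61.6
```

Request:
apply_moves([
  [[0,0,0],[0,0,0.08],1],
  [[0,0,0],[0,0,0.12],1],
  [[0,0,0],[0,0,0.12],1],
])

```text
time: 32.9
tool_pos: [0.5217, -0.0779, 0.0823]
tool_rot: [0.0, -0.035, 0.999, -0.0]
contact_force: [-6.6, 0.8, 12.6]
gripper_width: 0.406
grasp_force: 62.3
```

Request:
apply_moves([
  [[0,0,0],[0,0,0],0.2],
  [[0,0,0],[0,0,-0.1],-0.1],
  [[0,0,0],[0,0,-0.1],-0.1],
  [[0,0,0],[0,0,-0.1],-0.1],
  [[0,0,0],[0,0,-3],-0.1],
  [[0,0,0],[0,0,-8],-0.1],
  [[0,0,0],[0,0,-12],-0.3],
  [[0,0,0],[0,0,-12],-0.3],
  [[0,0,0],[0,0,-12],-0.3],
])

```text
time: 33.8
tool_pos: [0.5219, -0.0779, 0.2012]
tool_rot: [0.001, -0.035, 0.999, -0.0]
contact_force: [-0.6, -0.4, -0.2]
gripper_width: 0.651
grasp_force: 0.0
```

```bash
python3 - <<'E'
from h import *
k=cam('wrist');h=cam('scene');g=cam('top');t,r=tool();print(t)
for i in range(4): print(i,[spot(f,f'bush{i}_mid',3) for f in (k,h,g)])
delta([.3807,-.222,.2],1.641)
E
```

```text
[ 0.52002602 -0.07742394  0.19767142]
0 [[(0.65, [0.5994, -0.2667, 0.0777])], [(0.87, [0.3881, -0.3074, 0.0334])], [(0.85, [0.3949, -0.3059, 0.0345])]]
1 [[(0.6, [0.4805, -0.3074, 0.0309])], [(0.75, [0.4838, -0.3075, 0.0271]), (0.65, [0.4883, -0.0213, 0.0441])], [(0.57, [0.4825, -0.3086, 0.0261])]]
2 [[], [(0.57, [0.3821, -0.2218, 0.0298])], [(0.76, [0.3804, -0.2198, 0.0319])]]
3 [[(0.57, [0.5245, -0.0813, 0.0619]), (0.17, [0.4839, -0.3074, 0.0328])], [(0.71, [0.5203, -0.0819, 0.0566])], [(0.65, [0.521, -0.079, 0.0611])]]
shift cm [ 15.02 -13.4    0.  ]
turn [-0.  0. -0.]
```

Request:
apply_moves([
  [[0,0,0],[3,-2.7,0],-0.5],
  [[0,0,0],[6,-5.4,0],-0.5],
  [[0,0,0],[9,-8.1,0],-0.5],
  [[0,0,0],[12,-10.7,0],-0.5],
  [[0,0,0],[15,-13.4,1],-0.5],
  [[0,0,0],[15,-13.4,3],-0.5],
  [[0,0,0],[15,-13.4,7],-0.5],
  [[0,0,0],[15,-13.4,11],-0.5],
  [[0,0,0],[15,-13.4,13.5],-0.5],
  [[0,0,0],[15,-13.4,14.6],-0.5],
  [[0,0,0],[15,-13.4,14.6],-0.5],
  [[0,0,0],[15,-13.4,14.6],0.2],
  [[0,0,0],[15,-13.4,14.6],0.6],
  [[0,0,0],[15,-13.4,14.6],0.6],
  [[0,0,0],[15,-13.4,14.6],0.6],
  [[0,0,0],[15,-13.4,14.6],0.6],
  [[0,0,0],[15,-13.4,14.6],0],
  [[0,0,0],[15,-13.4,14.6],-0.3],
  [[0,0,0],[15,-13.4,14.6],-0.3],
])

```text
time: 36.45
tool_pos: [0.3808, -0.2219, 0.054]
tool_rot: [-0.0, -0.035, 0.999, -0.0]
contact_force: [-0.8, 0.4, -0.4]
gripper_width: 0.652
grasp_force: 0.0
```

Request:
apply_moves([
  [[0,0,0.15],[0,0,0],-0.3],
  [[0,0,0.3],[0,0,0],-0.3],
  [[0,0,0.45],[0,0,0],-0.3],
  [[0,0,0.6],[0,0,0],-0.3],
  [[0,0,0.75],[0,0,0],-0.3],
  [[0,0,0.9],[0,0,0],-0.3],
  [[0,0,1.05],[0,0,0],-0.3],
  [[0,0,1.2],[0,0,0],-0.3],
  [[0,0,1.35],[0,0,0],-0.3],
  [[0,0,1.5],[0,0,0],-0.3],
  [[0,0,1.57],[0,0,0],-0.3],
  [[0,0,1.57],[0,0,0],-0.3],
  [[0,0,1.57],[0,0,0],0.2],
  [[0,0,1.57],[0,0,0],0.6],
  [[0,0,1.57],[0,0,0],1],
  [[0,0,1.57],[0,0,0],1],
  [[0,0,1.57],[0,0,0],1],
  [[0,0,1.57],[0,0,0],1],
])

```text
time: 38.25
tool_pos: [0.3811, -0.2221, 0.0542]
tool_rot: [0.0, 0.682, 0.732, 0.0]
contact_force: [1.4, -0.4, 1.8]
gripper_width: 0.399
grasp_force: 60.0
```

```bash
python3 - <<'E'
from h import *
delta([.461,-.083,.18],1.641)
E
```

```text
shift cm [ 13.3    8.97 -12.58]
turn [-0.00e+00  1.00e-03 -1.57e+00]
```

Request:
apply_moves([
  [[0,0,0],[0,0,-4],1],
  [[0,0,-0.1],[0,0,-8],1],
  [[0,0,-0.25],[0,0,-12.6],1],
  [[0,0,-0.4],[3,2,-12.6],1],
  [[0,0,-0.55],[6,4,-12.6],1],
  [[0,0,-0.7],[9,6,-12.6],1],
  [[0,0,-0.85],[12,8,-12.6],1],
  [[0,0,-1],[13.3,8.97,-12.6],1],
  [[0,0,-1.15],[13.3,8.97,-12.6],1],
  [[0,0,-1.3],[13.3,8.97,-12.6],1],
  [[0,0,-1.45],[13.3,8.97,-12.6],1],
  [[0,0,-1.57],[13.3,8.97,-12.6],1],
  [[0,0,-1.57],[13.3,8.97,-12.6],1],
  [[0,0,-1.57],[13.3,8.97,-12.6],1],
  [[0,0,-1.57],[13.3,8.97,-12.6],1],
  [[0,0,-1.57],[13.3,8.97,-12.6],1],
  [[0,0,-1.57],[13.3,8.97,-12.6],1],
])

```text
time: 39.95
tool_pos: [0.4609, -0.0829, 0.18]
tool_rot: [-0.0, -0.035, 0.999, 0.0]
contact_force: [0.5, 0.3, -1.5]
gripper_width: 0.402
grasp_force: 60.6
```

```bash
python3 - <<'E'
from h import *
print(tool()[0]);delta([.461,-.083,.1045],1.641)
E
```

```text
[ 0.46089729 -0.082945    0.17996216]
shift cm [-0.01 -0.01  7.55]
turn [ 0.    -0.    -0.001]
```

Request:
apply_moves([
  [[0,0,0],[0,0,3],1],
  [[0,0,0],[0,0,5.5],1],
  [[0,0,0],[0,0,6.4],1],
  [[0,0,0],[0,0,6.9],1],
  [[0,0,0],[0,0,7.3],1],
  [[0,0,0],[0,0,7.6],1],
  [[0,0,0],[0,0,7.6],1],
])

```text
time: 40.65
tool_pos: [0.4613, -0.0831, 0.1045]
tool_rot: [0.0, -0.035, 0.999, -0.0]
contact_force: [0.2, -0.1, -1.2]
gripper_width: 0.399
grasp_force: 60.7
```

Request:
apply_moves([
  [[0,0,0],[0,0,0.4],1],
  [[0,0,0],[0,0,0.8],1],
  [[0,0,0],[0,0,1.2],1],
  [[0,0,0],[0,0,1.6],1],
  [[0,0,0],[0,0,1.9],1],
  [[0,0,0],[0,0,2.1],1],
  [[0,0,0],[0,0,2.1],1],
])

```text
time: 41.35
tool_pos: [0.4613, -0.083, 0.0838]
tool_rot: [0.0, -0.035, 0.999, -0.0]
contact_force: [-1.9, 0.5, 5.3]
gripper_width: 0.404
grasp_force: 61.4
```

Request:
apply_moves([
  [[0,0,0],[0,0,0.1],1],
  [[0,0,0],[0,0,0.15],1],
  [[0,0,0],[0,0,0.15],1],
])

```text
time: 41.65
tool_pos: [0.4614, -0.083, 0.0832]
tool_rot: [-0.0, -0.035, 0.999, -0.0]
contact_force: [-4.9, 2.3, 11.2]
gripper_width: 0.403
grasp_force: 62.1
```

Request:
apply_moves([
  [[0,0,0],[0,0,0.06],1],
  [[0,0,0],[0,0,0.08],1],
  [[0,0,0],[0,0,0.08],1],
])

```text
time: 41.95
tool_pos: [0.4615, -0.083, 0.0832]
tool_rot: [-0.0, -0.035, 0.999, 0.0]
contact_force: [-8.4, 2.5, 16.5]
gripper_width: 0.399
grasp_force: 62.5
```

Request:
apply_moves([
  [[0,0,0],[0,0,0],0.2],
  [[0,0,0],[0,0,-0.1],-0.1],
  [[0,0,0],[0,0,-0.1],-0.1],
  [[0,0,0],[0,0,-0.1],-0.1],
  [[0,0,0],[0,0,-3],-0.1],
  [[0,0,0],[0,0,-8],-0.1],
  [[0,0,0],[0,0,-11.8],-0.3],
  [[0,0,0],[0,0,-11.8],-0.3],
  [[0,0,0],[0,0,-11.8],-0.3],
  [[0,0,0],[0,0,-11.8],-0.3],
])

```text
time: 42.95
tool_pos: [0.4601, -0.0826, 0.1969]
tool_rot: [-0.001, -0.035, 0.999, 0.001]
contact_force: [-0.3, 0.2, 0.2]
gripper_width: 0.648
grasp_force: 0.0
```

```bash
python3 - <<'E'
from h import *
k=cam('wrist');h=cam('scene');g=cam('top');t,r=tool();print(t)
for i in range(4): print(i,[spot(f,f'bush{i}_mid',3) for f in (k,h,g)],rect(h,f'bush{i}_mid',.04))
delta([.4812,-.3075,.2],1.641)
E
```

```text
[ 0.45998638 -0.08260856  0.19668146]
0 [[(0.84, [0.3956, -0.3035, 0.0313])], [(0.71, [0.389, -0.3044, 0.0317])], [(0.71, [0.3933, -0.3085, 0.0341])]] (0.57, array([ 0.3856, -0.3071], dtype=float32), [0.0657, 0.0518], 2.751)
1 [[(0.88, [0.4844, -0.306, 0.0325])], [(0.91, [0.483, -0.3065, 0.0282])], [(0.76, [0.4806, -0.3087, 0.0255]), (0.71, [0.5143, 0.0404, 0.0594])]] (0.94, array([ 0.4767, -0.3078], dtype=float32), [0.0719, 0.0484], 0.365)
2 [[], [(0.61, [0.4628, -0.0838, 0.0603])], [(0.43, [0.462, -0.0818, 0.0633])]] (0.63, array([ 0.4799, -0.0728], dtype=float32), [0.068, 0.0521], 0.494)
3 [[(0.97, [0.5268, -0.0796, 0.0594])], [(0.65, [0.5206, -0.0831, 0.0575])], [(0.16, [0.4603, -0.0798, 0.0596])]] (0.74, array([ 0.5415, -0.0685], dtype=float32), [0.0595, 0.0575], 1.33)
shift cm [ -0.44 -22.54  -0.12]
turn [-0.  0.  0.]
```

Request:
apply_moves([
  [[0,0,0],[0,-4.5,0],-0.5],
  [[0,0,0],[-0.1,-9,0],-0.5],
  [[0,0,0],[-0.2,-13.5,0],-0.5],
  [[0,0,0],[-0.4,-18,0],-0.5],
  [[0,0,0],[-0.5,-22.5,1],-0.5],
  [[0,0,0],[-0.5,-22.5,3],-0.5],
  [[0,0,0],[-0.5,-22.5,7],-0.5],
  [[0,0,0],[-0.5,-22.5,11],-0.5],
  [[0,0,0],[-0.5,-22.5,13.2],-0.5],
  [[0,0,0],[-0.5,-22.5,14.3],-0.5],
  [[0,0,0],[-0.5,-22.5,14.3],-0.5],
  [[0,0,0],[-0.5,-22.5,14.3],0.2],
  [[0,0,0],[-0.5,-22.5,14.3],0.6],
  [[0,0,0],[-0.5,-22.5,14.3],0.6],
  [[0,0,0],[-0.5,-22.5,14.3],0.6],
  [[0,0,0],[-0.5,-22.5,14.3],0.6],
  [[0,0,0],[-0.5,-22.5,14.3],0],
  [[0,0,0],[-0.5,-22.5,14.3],-0.3],
  [[0,0,0],[-0.5,-22.5,14.3],-0.3],
])

```text
time: 45.8
tool_pos: [0.4814, -0.3067, 0.0553]
tool_rot: [-0.0, -0.035, 0.999, 0.0]
contact_force: [-0.3, 0.7, 0.8]
gripper_width: 0.651
grasp_force: 0.0
```

Request:
apply_moves([
  [[0,0,0.15],[0,0,0],-0.3],
  [[0,0,0.3],[0,0,0],-0.3],
  [[0,0,0.45],[0,0,0],-0.3],
  [[0,0,0.6],[0,0,0],-0.3],
  [[0,0,0.75],[0,0,0],-0.3],
  [[0,0,0.9],[0,0,0],-0.3],
  [[0,0,1.05],[0,0,0],-0.3],
  [[0,0,1.2],[0,0,0],-0.3],
  [[0,0,1.35],[0,0,0],-0.3],
  [[0,0,1.5],[0,0,0],-0.3],
  [[0,0,1.57],[0,0,0],-0.3],
  [[0,0,1.57],[0,0,0],-0.3],
  [[0,0,1.57],[0,0,0],0.2],
  [[0,0,1.57],[0,0,0],0.6],
  [[0,0,1.57],[0,0,0],1],
  [[0,0,1.57],[0,0,0],1],
  [[0,0,1.57],[0,0,0],1],
  [[0,0,1.57],[0,0,0],1],
])

```text
time: 47.6
tool_pos: [0.4818, -0.307, 0.0558]
tool_rot: [0.0, 0.682, 0.732, 0.0]
contact_force: [0.6, 0.3, 1.3]
gripper_width: 0.402
grasp_force: 59.7
```

```bash
python3 - <<'E'
from h import *
delta([.5126,.0368,.18],1.641)
E
```

```text
shift cm [ 34.08   5.52 -12.42]
turn [ 0.    0.   -1.57]
```

Request:
apply_moves([
  [[0,0,0],[0,0,-4],1],
  [[0,0,-0.1],[0,0,-8],1],
  [[0,0,-0.25],[0,0,-12.4],1],
  [[0,0,-0.4],[4,0.6,-12.4],1],
  [[0,0,-0.55],[8,1.3,-12.4],1],
  [[0,0,-0.7],[12,2,-12.4],1],
  [[0,0,-0.85],[16,2.6,-12.4],1],
  [[0,0,-1],[20,3.2,-12.4],1],
  [[0,0,-1.15],[24,3.9,-12.4],1],
  [[0,0,-1.3],[28,4.5,-12.4],1],
  [[0,0,-1.45],[31,5,-12.4],1],
  [[0,0,-1.57],[34.08,5.52,-12.4],1],
  [[0,0,-1.57],[34.08,5.52,-12.4],1],
  [[0,0,-1.57],[34.08,5.52,-12.4],1],
  [[0,0,-1.57],[34.08,5.52,-12.4],1],
  [[0,0,-1.57],[34.08,5.52,-12.4],1],
  [[0,0,-1.57],[34.08,5.52,-12.4],1],
])

```text
time: 49.3
tool_pos: [0.5126, 0.0359, 0.1796]
tool_rot: [-0.0, -0.034, 0.999, -0.0]
contact_force: [0.2, -0.2, -1.6]
gripper_width: 0.398
grasp_force: 60.4
```

```bash
python3 - <<'E'
from h import *
print(tool()[0]);delta([.5126,.0368,.106],1.641)
E
```

```text
[0.51257471 0.03593223 0.17963659]
shift cm [-0.01  0.09  7.36]
turn [-0.    -0.    -0.002]
```

Request:
apply_moves([
  [[0,0,0],[0,0,3],1],
  [[0,0,0],[0,0,5.5],1],
  [[0,0,0],[0,0,6.3],1],
  [[0,0,0],[0,0,6.8],1],
  [[0,0,0],[0,0,7.1],1],
  [[0,0,0],[0,0,7.4],1],
  [[0,0,0],[0,0,7.4],1],
])

```text
time: 50.0
tool_pos: [0.5131, 0.0366, 0.1063]
tool_rot: [0.001, -0.035, 0.999, -0.0]
contact_force: [-1.2, -2.3, -1.5]
gripper_width: 0.398
grasp_force: 60.8
```

Request:
apply_moves([
  [[0,0,0],[0,0,0.4],1],
  [[0,0,0],[0,0,0.8],1],
  [[0,0,0],[0,0,1.2],1],
  [[0,0,0],[0,0,1.6],1],
  [[0,0,0],[0,0,1.9],1],
  [[0,0,0],[0,0,2.1],1],
  [[0,0,0],[0,0,2.1],1],
])

```text
time: 50.7
tool_pos: [0.5133, 0.0369, 0.0858]
tool_rot: [0.001, -0.035, 0.999, -0.0]
contact_force: [-3.1, -0.4, 4.3]
gripper_width: 0.4
grasp_force: 61.4
```

Request:
apply_moves([
  [[0,0,0],[0,0,0.1],1],
  [[0,0,0],[0,0,0.15],1],
  [[0,0,0],[0,0,0.15],1],
])

```text
time: 51.0
tool_pos: [0.5134, 0.0369, 0.085]
tool_rot: [0.0, -0.035, 0.999, -0.0]
contact_force: [-5.6, -0.4, 10.3]
gripper_width: 0.4
grasp_force: 61.7
```

Request:
apply_moves([
  [[0,0,0],[0,0,0.06],1],
  [[0,0,0],[0,0,0.1],1],
  [[0,0,0],[0,0,0.1],1],
])

```text
time: 51.3
tool_pos: [0.5134, 0.0369, 0.0849]
tool_rot: [0.0, -0.035, 0.999, -0.0]
contact_force: [-7.7, 0.4, 15.4]
gripper_width: 0.397
grasp_force: 62.2
```

Request:
apply_moves([
  [[0,0,0],[0,0,0],0.2],
  [[0,0,0],[0,0,-0.1],-0.1],
  [[0,0,0],[0,0,-0.1],-0.1],
  [[0,0,0],[0,0,-0.1],-0.1],
  [[0,0,0],[0,0,-3],-0.1],
  [[0,0,0],[0,0,-8],-0.1],
  [[0,0,0],[0,0,-11.8],-0.3],
  [[0,0,0],[0,0,-11.8],-0.3],
  [[0,0,0],[0,0,-11.8],-0.3],
  [[0,0,0],[0,0,-11.8],-0.3],
])

```text
time: 52.3
tool_pos: [0.5117, 0.0369, 0.1984]
tool_rot: [-0.001, -0.035, 0.999, 0.0]
contact_force: [0.2, 0.7, 0.4]
gripper_width: 0.653
grasp_force: 0.0
```

```bash
python3 - <<'E'
from h import *
k=cam('wrist');h=cam('scene');g=cam('top');t,r=tool();print(t)
for i in range(4): print(i,[spot(f,f'bush{i}_mid',3) for f in (k,h,g)])
delta([.3915,-.306,.2],1.641)
E
```

```text
[0.51160367 0.0369051  0.19810082]
0 [[], [(0.94, [0.3903, -0.3053, 0.0345]), (0.26, [0.511, 0.0368, 0.0499])], [(0.55, [0.3924, -0.3109, 0.0334])]]
1 [[(0.81, [0.5147, 0.0398, 0.0601])], [(0.89, [0.5142, 0.0402, 0.0562])], [(0.6, [0.516, 0.0386, 0.0549])]]
2 [[(0.97, [0.4618, -0.0804, 0.0565])], [(0.97, [0.4608, -0.081, 0.0554])], [(0.77, [0.461, -0.0827, 0.06]), (0.61, [0.3933, -0.3082, 0.0311])]]
3 [[(0.76, [0.5241, -0.0822, 0.0608]), (0.5, [0.515, 0.0413, 0.0579])], [(0.67, [0.3887, -0.3041, 0.0332]), (0.6, [0.5224, -0.0795, 0.0569]), (0.59, [0.4526, 0.0345, 0.0579])], [(0.57, [0.5227, -0.0771, 0.0609])]]
shift cm [ 1.449e+01 -3.335e+01  3.000e-02]
turn [-0.  0. -0.]
```

Request:
apply_moves([
  [[0,0,0],[1.9,-4.3,0],-0.5],
  [[0,0,0],[3.8,-8.6,0],-0.5],
  [[0,0,0],[5.7,-13,0],-0.5],
  [[0,0,0],[7.5,-17.3,0],-0.5],
  [[0,0,0],[9.4,-21.6,0],-0.5],
  [[0,0,0],[11.3,-26,0],-0.5],
  [[0,0,0],[13.2,-30,0],-0.5],
  [[0,0,0],[14.5,-33.4,1],-0.5],
  [[0,0,0],[14.5,-33.4,3],-0.5],
  [[0,0,0],[14.5,-33.4,7],-0.5],
  [[0,0,0],[14.5,-33.4,11],-0.5],
  [[0,0,0],[14.5,-33.4,13.2],-0.5],
  [[0,0,0],[14.5,-33.4,14.4],-0.5],
  [[0,0,0],[14.5,-33.4,14.4],-0.5],
  [[0,0,0],[14.5,-33.4,14.4],0.2],
  [[0,0,0],[14.5,-33.4,14.4],0.6],
  [[0,0,0],[14.5,-33.4,14.4],0.6],
  [[0,0,0],[14.5,-33.4,14.4],0.6],
  [[0,0,0],[14.5,-33.4,14.4],0.6],
])

```text
time: 54.95
tool_pos: [0.3928, -0.3078, 0.0586]
tool_rot: [0.001, -0.035, 0.999, -0.002]
contact_force: [0.4, 0.6, 7.0]
gripper_width: 0.401
grasp_force: 60.4
```

Request:
apply_moves([
  [[0,0,0],[0,0,0],0],
  [[0,0,0],[0,0,0],-0.3],
  [[0,0,0.15],[0,0,0],-0.3],
  [[0,0,0.3],[0,0,0],-0.3],
  [[0,0,0.45],[0,0,0],-0.3],
  [[0,0,0.6],[0,0,0],-0.3],
  [[0,0,0.75],[0,0,0],-0.3],
  [[0,0,0.9],[0,0,0],-0.3],
  [[0,0,1.05],[0,0,0],-0.3],
  [[0,0,1.2],[0,0,0],-0.3],
  [[0,0,1.35],[0,0,0],-0.3],
  [[0,0,1.5],[0,0,0],-0.3],
  [[0,0,1.57],[0,0,0],-0.3],
  [[0,0,1.57],[0,0,0],-0.3],
  [[0,0,1.57],[0,0,0],0.2],
  [[0,0,1.57],[0,0,0],0.6],
  [[0,0,1.57],[0,0,0],1],
  [[0,0,1.57],[0,0,0],1],
  [[0,0,1.57],[0,0,0],1],
  [[0,0,1.57],[0,0,0],1],
])

```text
time: 56.95
tool_pos: [0.3915, -0.3066, 0.0564]
tool_rot: [0.0, 0.682, 0.732, 0.0]
contact_force: [1.1, -0.5, -0.0]
gripper_width: 0.401
grasp_force: 59.9
```

```bash
python3 - <<'E'
from h import *
delta([.4530,.0328,.18],1.641)
E
```

```text
shift cm [ 33.42   8.55 -12.37]
turn [ 0.    0.   -1.57]
```

Request:
apply_moves([
  [[0,0,0],[0,0,-4],1],
  [[0,0,-0.1],[0,0,-8],1],
  [[0,0,-0.25],[0,0,-12.4],1],
  [[0,0,-0.4],[4,1,-12.4],1],
  [[0,0,-0.55],[8,2,-12.4],1],
  [[0,0,-0.7],[12,3,-12.4],1],
  [[0,0,-0.85],[16,4,-12.4],1],
  [[0,0,-1],[20,5,-12.4],1],
  [[0,0,-1.15],[24,6.1,-12.4],1],
  [[0,0,-1.3],[28,7.1,-12.4],1],
  [[0,0,-1.45],[31,7.9,-12.4],1],
  [[0,0,-1.57],[33.42,8.55,-12.4],1],
  [[0,0,-1.57],[33.42,8.55,-12.4],1],
  [[0,0,-1.57],[33.42,8.55,-12.4],1],
  [[0,0,-1.57],[33.42,8.55,-12.4],1],
  [[0,0,-1.57],[33.42,8.55,-12.4],1],
  [[0,0,-1.57],[33.42,8.55,-12.4],1],
  [[0,0,-1.57],[33.42,8.55,-12.4],1],
])

```text
time: 58.75
tool_pos: [0.4529, 0.0323, 0.1802]
tool_rot: [-0.0, -0.034, 0.999, -0.0]
contact_force: [-0.1, 0.1, -1.4]
gripper_width: 0.401
grasp_force: 60.5
```

```bash
python3 - <<'E'
from h import *
print(tool()[0]);delta([.4530,.0328,.107],1.641)
E
```

```text
[0.45293901 0.03234434 0.18021087]
shift cm [-0.01  0.05  7.32]
turn [-0.    -0.    -0.001]
```

Request:
apply_moves([
  [[0,0,0],[0,0,3],1],
  [[0,0,0],[0,0,5.5],1],
  [[0,0,0],[0,0,6.3],1],
  [[0,0,0],[0,0,6.8],1],
  [[0,0,0],[0,0,7.1],1],
  [[0,0,0],[0,0,7.4],1],
  [[0,0,0],[0,0,7.4],1],
])

```text
time: 59.45
tool_pos: [0.4534, 0.0329, 0.1068]
tool_rot: [0.001, -0.035, 0.999, -0.0]
contact_force: [-0.0, -0.3, -1.4]
gripper_width: 0.4
grasp_force: 60.6
```

Request:
apply_moves([
  [[0,0,0],[0,0,0.4],1],
  [[0,0,0],[0,0,0.8],1],
  [[0,0,0],[0,0,1.2],1],
  [[0,0,0],[0,0,1.6],1],
  [[0,0,0],[0,0,1.9],1],
  [[0,0,0],[0,0,2.1],1],
  [[0,0,0],[0,0,2.1],1],
])

```text
time: 60.15
tool_pos: [0.4535, 0.0329, 0.0861]
tool_rot: [0.0, -0.035, 0.999, -0.0]
contact_force: [-2.0, 0.5, 4.6]
gripper_width: 0.399
grasp_force: 61.3
```

Request:
apply_moves([
  [[0,0,0],[0,0,0.1],1],
  [[0,0,0],[0,0,0.15],1],
  [[0,0,0],[0,0,0.15],1],
])

```text
time: 60.45
tool_pos: [0.4536, 0.0329, 0.0854]
tool_rot: [0.0, -0.035, 0.999, -0.0]
contact_force: [-4.2, 0.8, 9.2]
gripper_width: 0.401
grasp_force: 61.9
```

Request:
apply_moves([
  [[0,0,0],[0,0,0.06],1],
  [[0,0,0],[0,0,0.1],1],
  [[0,0,0],[0,0,0.1],1],
])

```text
time: 60.75
tool_pos: [0.4538, 0.0329, 0.0853]
tool_rot: [0.0, -0.035, 0.999, -0.0]
contact_force: [-7.2, 1.4, 15.5]
gripper_width: 0.399
grasp_force: 62.4
```

Request:
apply_moves([
  [[0,0,0],[0,0,0],0.2],
  [[0,0,0],[0,0,-0.1],-0.1],
  [[0,0,0],[0,0,-0.1],-0.1],
  [[0,0,0],[0,0,-0.1],-0.1],
  [[0,0,0],[0,0,-3],-0.1],
  [[0,0,0],[0,0,-8],-0.1],
  [[0,0,0],[0,0,-13],-0.3],
  [[0,0,0],[0,0,-18],-0.3],
  [[0,0,0],[0,0,-18],-0.3],
  [[0,0,0],[0,0,-18],-0.3],
  [[0,0,0],[0,0,-18],-0.3],
  [[0,0,0],[0,0,-18],-0.3],
])

```text
time: 61.95
tool_pos: [0.4519, 0.033, 0.2601]
tool_rot: [-0.002, -0.035, 0.999, 0.0]
contact_force: [-0.1, 0.3, -0.4]
gripper_width: 0.648
grasp_force: 0.0
```

```bash
python3 - <<'E'
from h import *
k=cam('wrist','w11');h=cam('scene');t,r=tool();print(t)
for i in range(4): print(i,[spot(f,f'bush{i}_mid',2) for f in (k,h)])
print(spot(k,'plate_lug'),spot(h,'plate_lug'),spot(h,'guard_mid'))
E
```

```text
[0.45219531 0.0329716  0.26068866]
0 [[(0.58, [0.4611, 0.0393, 0.0584]), (0.26, [0.5962, -0.2659, 0.0469])], [(0.68, [0.4535, 0.0365, 0.063]), (0.51, [0.598, -0.2659, 0.0774])]]
1 [[(0.87, [0.5166, 0.0397, 0.0611])], [(0.58, [0.5134, 0.0415, 0.0587])]]
2 [[(0.9, [0.4619, -0.0798, 0.0578])], [(0.55, [0.4616, -0.0838, 0.0603])]]
3 [[(0.82, [0.5257, -0.0805, 0.0591])], [(0.83, [0.5205, -0.0814, 0.0579])]]
[(0.97, [0.4889, -0.0211, 0.0755])] [(0.86, [0.4885, -0.0237, 0.0787])] [(0.93, [0.6013, -0.2623, 0.0829])]
```

View pics/w11.png

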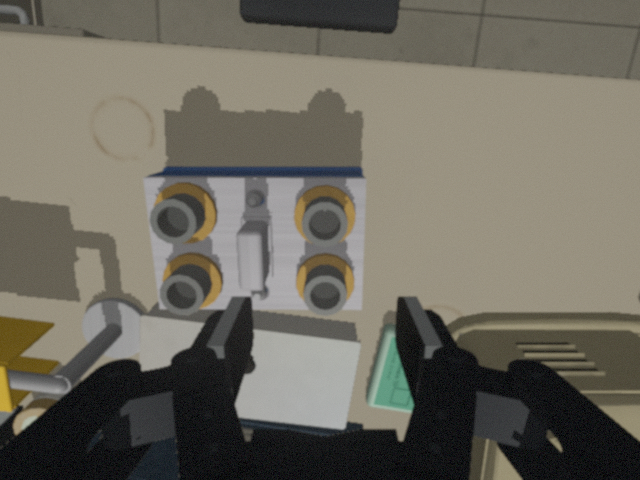

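All four bushes sit in the bores at px (182,212), (325,213), (192,283) and (325,283), with their flanges on the plate. The guard still hangs on the rail and the gripper is clear, so I'm handing in.

```bash
python3 -c "
from plant import manip
print(manip.job_done())"
```

```text
the job is handed in; nothing more can be done
None
```

I handed the job in at about 62 s of the 210 s allowed, and no verdict came back: at my last look the guard hung on the rail, the plate sat flush on the housing, and all four bushes were pressed home with their flanges on the plate.

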